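Turn over the bath cover and close the open port

ROBOT

A 6-joint arm with a two-finger parallel gripper is mounted at the origin on the work surface. World frame = base frame: x ahead of the robot, y to its left, z up, the work surface at z = 0. Lengths are in m, angles in rad, forces in N, time in s.
With the tool pointing down it reaches from about 0.325 to 0.9 m from the base axis. Payload 6.1 kg.
Tool frame: the origin (TCP) lies at the very end of the fingers, on their centre line; the grasp point (between the pads) lies 19 mm behind it; z points along the fingers, x is the direction in which the jaws open and shut, and the axes are right-handed (so a half turn about z gives the same grasp; the last joint's range is limited). The gripper opens to 87 mm and grips with 3 to 60 N. Pads are 19 mm wide; open, the fingers measure 117 mm over their backs; the gripper's body (75 mm by 190 mm) begins 51 mm behind the grasp point.
Start: joints at [-1.355, 0.22, 1.526, -0, 1.395, -0.126], TCP at [0.209, -0.589, 0.223] pointing down, gripper open.
Joint ranges: [-2.98, 2.98], [-0.91, 2.08], [0.09, 2.57], [-1.24, 4.39], [0.2, 2.65], [-2.68, 2.68]. Speed limits (rad/s): [2.57, 2.57, 3.01, 3.14, 3.14, 3.14].

INTERFACE

Orientations are given as a unit quaternion [x, y, z, w].
In Python, from cell import r, cams, order gives the robot as it stands.
- The arm moves only by the tool move_arm, never from a script. Its argument "series" is one flat list of numbers, 7 for each row, row after row: the turn, a rotation vector about the world's x, y, z in units of 60 degrees (1.0 is 60 degrees), then the shift along the world's x, y, z in units of 100 mm (1.0 is 100 mm), then the gripper command: -1 is fully open, 1 is shut, values between are in proportion. A call has 1 to 8 rows; each row is the pose to reach, as a shift and turn from the pose commanded when the call began; what a row does not reach only later rows make up. A row lasts 1/12 s, in which the tool goes at most 41.7 mm and 7.16 degrees, less where a joint would pass 70% of its speed; a pose out of reach is approached as far as the arm can. A call with a number of a shift or a turn outside -1 to 1 is refused whole. A call with a gripper value outside its range is refused whole. The fingers move at their own pace and stop on an object; "newtons" is the grip in N (left out, the last holds). Time passes only in rows, so rows that repeat a pose let the fingers close. It gives the time, the measured TCP pose, the force and the opening at its end, in the units of the state.
- r.state(): the state, without advancing time (a new reading comes with each control period).
- cams.camera(name): name is "scene" or "top"; returns (picture, depth): 420x560x3 uint8, blue, green, red; 420x560 float32, m along the optical axis (not along the pixel's ray), 0 where there is no reading.
- cams.camera_params(name): a dict with "fovy" (degrees; the focal length in pixels is half the picture's height over the tangent of half this angle, whatever the lens; pixels are square), "cx", "cy" (the principal point, pixels), "k1" (the pictures are not rectified: a ray, as slopes to the right and down, at radius r is drawn at 1 + k1 r^2 times it, then the intrinsics apply), "origin" and "rotation" of the camera in the world. Camera axes: x right, y down, z forward; pixel columns grow to the right and rows downward; lengths in m; the calibration is good to about 2 mm. A picture is of the moment at which its call begins. camera_params takes no time and is no camera call.
- order.close_job(): hands the job in, once; it reports no verdict.
The state is a dict: "time": time; "q": joint angles; "joint_vel": joint speeds; "effort": joint torques, N m; "tcp_pos": TCP position; "tcp_rot": TCP orientation; "contact_force": force on the tool from outside, world axes, zero at the start; "ft_torque": the same for the moment, N m; "opening": finger opening in m.
Only numpy, scipy, OpenCV 4.12 (cv2) and the standard library are available. Lean on these libraries where they do the work, as an engineer would, in place of code of your own. Each camera call takes 0.05 s, during which the arm holds its last target. There are 200 camera calls.

TASK

The viscosity bath has one open port; its black cover lies upside down, knob underneath, in the steel drip tray. Turn the cover over and close the port with it: knob up, spigot in the port, and pressed down past the spring catch until the flange lies fully home and flat on the collar. The wire rack beside the tray can hold the cover on its edge while you change grip; leave the bottles and the beaker standing where they are.

Things in the scene. Friction and masses are not known exactly. Their poses are not given: they have to be found in the camera images.
- cover: Loose black cover, about 150 g, round about its z. Origin: centre of the flange's seating face; z points to the knob (down at the start, must end up). Flange 64 mm across, z 0 to 8 mm; fluted black knob 32 mm across, z 8 to 34 mm, steel disc on its end; white spigot 44 mm across, z 0 to -10 mm, its end bevelled 2.5 mm. At the start it stands on the knob's end in the tray.
- port_seat (a point): Centre of the open port, level with the top face of its collar; z up. The port is a blind hole 47 mm across and 15 mm deep in a round steel collar 86 mm across, 18 mm high, on the bath's deck. Three sprung balls in its wall stop the spigot about 6 mm above home; a push of about 12 N straight down takes it past them, and it then stays. Home: cover origin at this point.
- bath: Low white bath, fixed, 250 mm (x) by 340 mm (y), steel deck 100 mm above the bench; origin under its centre, z up. Three equal collars stand on the deck in a row along its y, at -106, 0 and +106 mm; two are closed by fixed black covers, whose knobs end 152 mm above the bench. The open one may be any of the three. Window and screen are on its +x side.
- rack: Fixed wire rack, 110 mm long in x, 62 mm wide in y; origin under its centre. A cover on edge, axis along rack x, rests on two rods along x (y = +-15 mm), its centre 42 mm above the bench. Four U-shaped 5.5 mm wire dividers at x = -24, -8, 8, 24 mm (pins at y = +-22 mm, top 28 mm; crossbar top 15 mm) make three 10.5 mm gaps, centred at x = -16, 0, 16 mm, for the flange.
- tray: Fixed steel drip tray, 170 mm square, rim 14 mm high, floor 3 mm thick; origin under its centre.
- reagent: Loose clear bottle with a blue cap, 56 mm across, 100 mm tall; origin under its centre. A bystander.
- sample: Loose amber sample bottle with an aluminium cap, 42 mm across, 95 mm tall; origin under its centre. A bystander.
- beaker: Loose glass beaker, 70 mm across, 75 mm tall; origin under its centre. A bystander.
There are look-alikes about, which are no part of the job. What is shaped like the cover but pink or turquoise is not meant.

How it is judged:
By the outcome, as a careful person would: the job done as asked, in the order asked, and still so for the second after the job is handed in, with the robot touching nothing.
It also fails if it takes over 58 s, if anything falls off the work surface, if the arm or the gripper's body presses on something with over 40 N, if the wrist force passes 120 N, or if a joint passes its speed limit or range.

## Working session

There is one attempt and no reset: what is moved stays moved. The work goes in short steps, Python scripts to look and compute and a tool call to move; the robot and the scene stay as the last step left them, time stands still between calls to the robot, and variables do not carry over. Pictures are saved under pics/ and viewed, about 8 in all and at most 12, crops included, and the job is handed in when it is done.

Besides the shell and the picture viewer there is one more tool, called as name(argument=value, ...) on one line, values as JSON. move_arm: Moves the arm, as the interface text tells. Its arguments: {"type":"object","properties":{"series":{"type":"array"},"newtons":{"type":"number"}},"required":["series"]}

```bash
ls; mkdir -p pics
cat > h.py <<'E'
import numpy as np, cv2
from cell import r, cams, order
def grab(n,tag=None):
    im,d=cams.camera(n)
    if tag: cv2.imwrite(f'pics/{tag}.png',im); np.save(f'pics/{tag}.npy',d)
    return im,d
def K(n):
    p=cams.camera_params(n); f=210/np.tan(np.radians(p['fovy'])/2)
    return p,f,np.array(p['origin']),np.array(p['rotation']).reshape(3,3)
def ray(n,u,v):
    p,f,o,R=K(n); a=np.array([(u-p['cx'])/f,(v-p['cy'])/f]); s=a.copy()
    for _ in range(20): s=a/(1+p['k1']*(s@s))
    return o,R@np.array([s[0],s[1],1.])
def onplane(n,u,v,z):
    o,d=ray(n,u,v); return o+d*(z-o[2])/d[2]
def atdepth(n,u,v,D):
    o,d=ray(n,u,v); return o+d*D
def proj(n,P):
    p,f,o,R=K(n); c=R.T@(np.array(P)-o); s=c[:2]/c[2]; s=s*(1+p['k1']*(s@s)); return np.array([p['cx'],p['cy']])+f*s
def cloud(n,d):
    p,f,o,R=K(n); v,u=np.mgrid[0:420,0:560]; a=np.stack([(u-p['cx'])/f,(v-p['cy'])/f],-1); s=a.copy()
    for _ in range(20): s=a/(1+p['k1']*(s**2).sum(-1,keepdims=True))
    c=np.concatenate([s,np.ones((420,560,1))],-1)*d[...,None]
    return c@R.T+o
E
python3 - <<'E'
from h import *
for n in('top','scene'):
    im,d=grab(n,n+'0'); print(n,{k:np.round(v,3).tolist() for k,v in cams.camera_params(n).items()},(d==0).mean())
a=cv2.imread('pics/top0.png');b=cv2.imread('pics/scene0.png')
cv2.imwrite('pics/a.png',a)
print(r.state())
E
```

```text
pics
top {'fovy': 42.623, 'cx': 286.305, 'cy': 208.863, 'k1': 0.051, 'origin': [0.37, -0.083, 1.489], 'rotation': [-0.698, 0.714, -0.039, 0.04]} 0.004183673469387755
scene {'fovy': 56.413, 'cx': 284.747, 'cy': 203.555, 'k1': -0.064, 'origin': [1.034, -0.034, 0.88], 'rotation': [0.664, 0.686, -0.213, -0.206]} 0.0038520408163265304
{'time': 0.1, 'q': array([-1.35508005e+00,  2.21157574e-01,  1.52748185e+00,  5.21711998e-06,
        1.39468800e+00, -1.26127962e-01]), 'joint_vel': array([ 0.00043852, -0.00046813, -0.00468913,  0.00099325, -0.00011241,
        0.00026099]), 'effort': array([ 2.18152803e-03, -4.95941877e+01, -3.88520086e+01,  7.02634268e-02,
        5.15679165e-02, -4.03890920e-05]), 'tcp_pos': array([ 0.2093791 , -0.58830319,  0.22154811]), 'tcp_rot': array([ 8.17075064e-01, -5.76530647e-01, -6.38451557e-04, -5.87150101e-04]), 'contact_force': array([ 0.12895562, -0.84785913, -0.02163497]), 'ft_torque': array([-0.01734678, -0.01812398, -0.05064606]), 'opening': 0.08682764633999603}
```

View pics/top0.png

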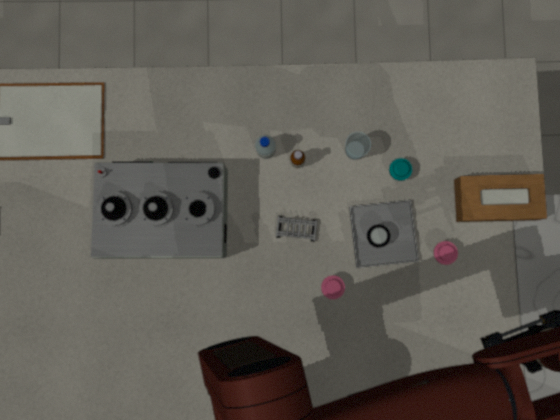

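View pics/scene0.png

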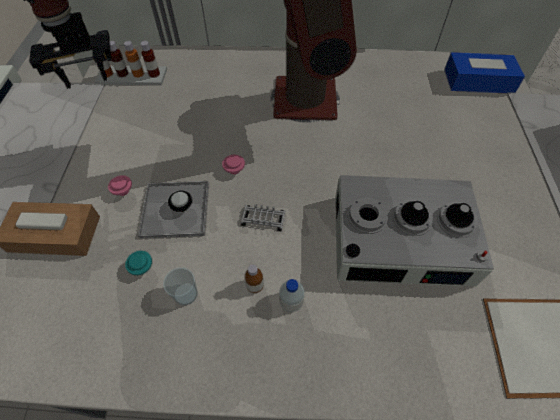

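The two views show the following:
- **Cover:** white spigot up, in the tray at top (378,236) and scene (179,202).
- **Rack:** top (297,228).
- **Open port:** top (199,208) and scene (370,213), the collar nearest the rack.
- **Bystanders:** the bottles are at top (265,147) and (298,157), and the beaker at (357,146).

```bash
sed -i "s/np.array(p\['rotation'\]).reshape(3,3)/Rotation.from_quat(p['rotation']).as_matrix()/; 1a from scipy.spatial.transform import Rotation" h.py
python3 - <<'E'
from h import *
def ell(n,mask,box):
    m=np.zeros_like(mask); x0,y0,x1,y1=box; m[y0:y1,x0:x1]=mask[y0:y1,x0:x1]
    cs=cv2.findContours(m,cv2.RETR_EXTERNAL,cv2.CHAIN_APPROX_NONE)[0]
    c=max(cs,key=cv2.contourArea); return c,cv2.fitEllipse(c),cv2.contourArea(c)
for n in('top','scene'):
    im=cv2.imread(f'pics/{n}0.png'); d=np.load(f'pics/{n}0.npy'); P=cloud(n,d); g=im.max(2)
    # cover: black ring, white disc
    b={'top':(355,210,402,262),'scene':(160,180,200,220)}[n]
    w=((g>150)*255).astype(np.uint8); k=((g<60)*255).astype(np.uint8)
    c,e,a=ell(n,w,b); print(n,'white',np.round(e[0],1),e[1],onplane(n,*e[0],.047),'z depth',P[int(e[0][1]),int(e[0][0])])
    c,e,a=ell(n,k,b); print(n,'black',np.round(e[0],1),e[1],onplane(n,*e[0],.037))
    b={'top':(180,185,222,232),'scene':(345,192,390,235)}[n]
    x0,y0,x1,y1=b; Q=P[y0:y1,x0:x1].reshape(-1,3); 
    m=(abs(Q[:,2]-.118)<.004); q=Q[m]; print(n,'collar',m.sum(),(q.max(0)+q.min(0))/2,np.ptp(q,axis=0),np.median(q[:,2]))
    # deck, tray, rack
    m=(P[...,2]>.094)&(P[...,2]<.106)&(P[...,1]>0)
    m=m.astype(np.uint8); nl,lab,st,_=cv2.connectedComponentsWithStats(m); i=1+st[1:,4].argmax()
    pts=P[lab==i][:,:2].astype(np.float32); print(n,'deck',cv2.minAreaRect(pts),np.median(P[lab==i][:,2]))
    b={'top':(268,205,328,250),'scene':(232,198,294,238)}[n]; x0,y0,x1,y1=b
    Q=P[y0:y1,x0:x1].reshape(-1,3); q=Q[(Q[:,2]>.008)&(Q[:,2]<.05)]; print(n,'rack',cv2.minAreaRect(q[:,:2].astype(np.float32)),q[:,2].max(),q[:,:2].mean(0))
    b={'top':(340,190,425,275),'scene':(130,175,215,242)}[n]; x0,y0,x1,y1=b
    Q=P[y0:y1,x0:x1].reshape(-1,3); q=Q[(Q[:,2]>.008)&(Q[:,2]<.018)]; print(n,'tray',cv2.minAreaRect(q[:,:2].astype(np.float32)))
    q=Q[(Q[:,2]>.03)]; print(n,'cov cloud',cv2.minAreaRect(q[:,:2].astype(np.float32)),np.percentile(q[:,2],[50,95]))
    s=5; x0,y0,x1,y1={'top':(255,185,345,255),'scene':(225,190,300,245)}[n]
    cv2.imwrite(f'pics/crop_{n}.png',cv2.convertScaleAbs(cv2.resize(im[y0:y1,x0:x1],None,fx=s,fy=s,interpolation=cv2.INTER_CUBIC),alpha=1.5))
a=cv2.imread('pics/crop_top.png');b=cv2.imread('pics/crop_scene.png'); H=a.shape[0]+b.shape[0]; W=max(a.shape[1],b.shape[1])
o=np.zeros((H,W,3),np.uint8);o[:a.shape[0],:a.shape[1]]=a;o[a.shape[0]:,:b.shape[1]]=b;cv2.imwrite('pics/rack0.png',cv2.resize(o,None,fx=.9,fy=.9));print(o.shape)
E
```

```text
Traceback (most recent call last):
ValueError: max() iterable argument is empty
```

```bash
cat > m.py <<'E'
from h import *
def ell(n,mask,box):
    m=np.zeros_like(mask); x0,y0,x1,y1=box; m[y0:y1,x0:x1]=mask[y0:y1,x0:x1]
    cs=cv2.findContours(m,cv2.RETR_EXTERNAL,cv2.CHAIN_APPROX_NONE)[0]
    c=max(cs,key=cv2.contourArea); return c,cv2.fitEllipse(c),cv2.contourArea(c)
for n in('top','scene'):
    im=cv2.imread(f'pics/{n}0.png'); d=np.load(f'pics/{n}0.npy'); P=cloud(n,d); g=im.max(2)
    b={'top':(364,222,393,250),'scene':(165,187,195,217)}[n]
    t=g[b[1]:b[3],b[0]:b[2]]; print('max',np.percentile(t,[1,50,99]))
    w=((g>t.max()*.7)*255).astype(np.uint8); k=((g<50)*255).astype(np.uint8)
    c,e,a=ell(n,w,b); print(n,'white',np.round(e[0],1),e[1],onplane(n,*e[0],.047),'z depth',P[int(e[0][1]),int(e[0][0])])
    c,e,a=ell(n,k,b); print(n,'black',np.round(e[0],1),e[1],onplane(n,*e[0],.037))
    b={'top':(180,185,222,232),'scene':(345,192,390,235)}[n]
    x0,y0,x1,y1=b; Q=P[y0:y1,x0:x1].reshape(-1,3); 
    m=(abs(Q[:,2]-.118)<.004); q=Q[m]; print(n,'collar',m.sum(),(q.max(0)+q.min(0))/2,np.ptp(q,axis=0),np.median(q[:,2]))
    m=(P[...,2]>.094)&(P[...,2]<.106)&(P[...,1]>0)
    m=m.astype(np.uint8); nl,lab,st,_=cv2.connectedComponentsWithStats(m); i=1+st[1:,4].argmax()
    pts=P[lab==i][:,:2].astype(np.float32); print(n,'deck',cv2.minAreaRect(pts),np.median(P[lab==i][:,2]))
    b={'top':(268,205,328,250),'scene':(232,198,294,238)}[n]; x0,y0,x1,y1=b
    Q=P[y0:y1,x0:x1].reshape(-1,3); q=Q[(Q[:,2]>.008)&(Q[:,2]<.05)]; print(n,'rack',cv2.minAreaRect(q[:,:2].astype(np.float32)),q[:,2].max(),q[:,:2].mean(0))
    b={'top':(340,190,425,275),'scene':(130,175,215,242)}[n]; x0,y0,x1,y1=b
    Q=P[y0:y1,x0:x1].reshape(-1,3); q=Q[(Q[:,2]>.008)&(Q[:,2]<.018)]; print(n,'tray',cv2.minAreaRect(q[:,:2].astype(np.float32)))
    q=Q[(Q[:,2]>.03)]; print(n,'cov cloud',cv2.minAreaRect(q[:,:2].astype(np.float32)),np.percentile(q[:,2],[50,95]))
    x0,y0,x1,y1={'top':(255,185,345,255),'scene':(225,190,300,245)}[n]
    cv2.imwrite(f'pics/crop_{n}.png',cv2.convertScaleAbs(cv2.resize(im[y0:y1,x0:x1],None,fx=4.6,fy=4.6,interpolation=cv2.INTER_CUBIC),alpha=1.6))
a=cv2.imread('pics/crop_top.png');b=cv2.imread('pics/crop_scene.png')
o=np.zeros((a.shape[0]+b.shape[0],max(a.shape[1],b.shape[1]),3),np.uint8);o[:a.shape[0],:a.shape[1]]=a;o[a.shape[0]:,:b.shape[1]]=b;cv2.imwrite('pics/rack0.png',o)
E
python3 m.py
```

```text
max [ 11.  83. 126.]
top white [378.3 235.5] (13.917094230651855, 14.540761947631836) [ 0.45445723 -0.32807147  0.047     ] z depth [ 0.45569139 -0.32716855  0.04732091]
top black [378.4 235.3] (22.046916961669922, 22.92743492126465) [ 0.45545159 -0.32985863  0.037     ]
top collar 524 [0.53113158 0.14379818 0.11802619] [0.08324491 0.08480002 0.00794209] 0.11761678708929935
top deck ((0.5332297086715698, 0.2500389516353607), (0.33894678950309753, 0.24898897111415863), 88.62589263916016) 0.0992508384873263
top rack ((0.49063000082969666, -0.12218505889177322), (0.135833740234375, 0.1082121878862381), 78.27120208740234) 0.033140910955597125 [ 0.4829338  -0.10964565]
top tray ((0.45537903904914856, -0.3367043435573578), (0.21538564562797546, 0.20432542264461517), 89.7567138671875)
top cov cloud ((0.43145105242729187, -0.21837320923805237), (0.061774373054504395, 0.29084500670433044), 12.54897689819336) [0.04089811 0.05374226]
max [  0.  90. 134.]
scene white [179.3 198.2] (12.119390487670898, 15.695168495178223) [ 0.45518153 -0.32828961  0.047     ] z depth [ 0.45593982 -0.32849121  0.04904195]
scene black [179.4 200.5] (19.492950439453125, 21.998779296875) [ 0.45543857 -0.33017401  0.037     ]
scene collar 686 [0.53009682 0.14474754 0.11811014] [0.08767694 0.08658376 0.0077753 ] 0.1192595595662182
scene deck ((0.5332213044166565, 0.25019556283950806), (0.33966368436813354, 0.25029903650283813), 89.09395599365234) 0.10144846507429228
scene rack ((0.48181334137916565, -0.1099473387002945), (0.11002685874700546, 0.06280090659856796), 82.78270721435547) 0.0328031157066796 [ 0.48260503 -0.11018704]
scene tray ((0.46134981513023376, -0.3498347997665405), (0.17403481900691986, 0.1708916872739792), 4.677386283874512)
scene cov cloud ((0.6765565276145935, -0.2103237807750702), (0.7872211933135986, 0.12744362652301788), 35.42021942138672) [0.0414432  0.87976398]
```

View pics/rack0.png

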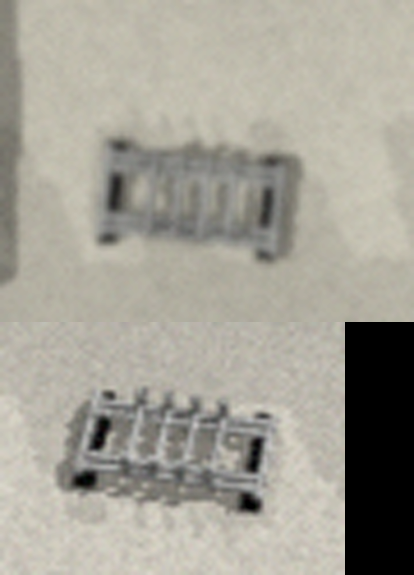

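The rack's long axis runs along roughly (0.125, 0.992), and four dividers are visible. I plan to grip the flange with the tool tilted, turn it 90° onto the rack, regrip by the knob and turn it another 90°. First I'll move towards the tray.

move_arm(series=[0, 0, 1, 1, 1, 0, -1, 0, 0, 1, 1, 1, 0, -1, 0, 0, 1, 1, 1, 0, -1, 0, 0, 1, 1, 1, 0, -1, 0, 0, 1, 1, 1, 0, -1, 0, 0, 1, 1, 1, 0, -1, 0, 0, 1, 1, 1, 0, -1, 0, 0, 1, 1, 1, 0, -1])

```text
time: 0.77
tcp_pos: [0.3096, -0.4883, 0.222]
tcp_rot: [0.994, -0.111, -0.0, -0.0]
contact_force: [0.1, -0.0, 0.1]
opening: 0.0872
```

```bash
cat > st.py <<'E'
from h import *
import json
s=r.state(); R=Rotation.from_quat(s['tcp_rot'])
open('log.txt','a').write(json.dumps([list(map(float,s[k])) for k in('q','tcp_pos','tcp_rot')])+'\n')
print(round(s['time'],2),'p',np.round(s['tcp_pos'],4),'q',np.round(s['q'],3),'open',round(s['opening'],4),'F',np.round(s['contact_force'],1)); print(np.round(R.as_matrix(),3).tolist())
E
python3 st.py
python3 - <<'E'
from h import *
# rack fine: profile along its long axis in both views, mirror symmetry gives the centre
ux=np.array([.125,.992]); ux/=np.linalg.norm(ux); uy=np.array([-ux[1],ux[0]])
for n in('top','scene'):
    im=cv2.cvtColor(cv2.imread(f'pics/{n}0.png'),cv2.COLOR_BGR2GRAY).astype(np.float32)
    for ang in (80,81.5,83,84.5,86):
        ux=np.array([np.cos(np.radians(ang)),np.sin(np.radians(ang))]); uy=np.array([-ux[1],ux[0]])
        c=np.array([.482,-.110]); a=np.arange(-.07,.07,.0005); b=np.arange(-.012,.012,.001)
        z=.013; pr=[]
        uv=np.array([[proj(n,np.r_[c+i*ux+j*uy,z]) for i in a] for j in b],np.float32)
        pr=cv2.remap(im,uv,None,cv2.INTER_CUBIC).mean(0); pr=pr-np.median(pr)
        best=max((np.corrcoef(pr[140+k-80:140+k+80],pr[140+k-80:140+k+80][::-1])[0,1],k*.5) for k in range(-12,13))
        print(n,ang,'sharp',round(float(np.abs(np.diff(pr[40:240],2)).mean()),3),round(float(pr[60:220].std()),2),'centre shift mm',best)
E
```

```text
0.77 p [ 0.3096 -0.4883  0.222 ] q [-1.142  0.11   1.652 -0.     1.381 -0.92 ] open 0.0872 F [ 0.1 -0.   0.1]
[[0.975, -0.22, -0.0], [-0.22, -0.975, 0.001], [-0.001, -0.001, -1.0]]Traceback (most recent call last):
  File "<stdin>", line 10, in <module>
  File "h.py", line 20, in proj
    p,f,o,R=K(n); c=R.T@(np.array(P)-o); s=c[:2]/c[2]; s=s*(1+p['k1']*(s@s)); return np.array([p['cx'],p['cy']])+f*s
            ~^^^
  File "h.py", line 9, in K
    p=cams.camera_params(n); f=210/np.tan(np.radians(p['fovy'])/2)
ValueError: time passes only in moves, steps and waits
```

```bash
sed -i 's/^def K/import functools\n@functools.lru_cache\ndef K/' h.py
cat > rk.py <<'E'
from h import *
for n in('top','scene'):
    im=cv2.cvtColor(cv2.imread(f'pics/{n}0.png'),cv2.COLOR_BGR2GRAY).astype(np.float32)
    for ang in (79,81,82,83,84,85,87):
        ux=np.array([np.cos(np.radians(ang)),np.sin(np.radians(ang))]); uy=np.array([-ux[1],ux[0]])
        c=np.array([.482,-.110]); a=np.arange(-.07,.07,.0005); b=np.arange(-.012,.012,.001)
        uv=np.array([[proj(n,np.r_[c+i*ux+j*uy,.014]) for i in a] for j in b],np.float32)
        pr=cv2.remap(im,uv,None,cv2.INTER_CUBIC).mean(0)
        best=max((np.corrcoef(pr[140+k-90:140+k+90],pr[140+k-90:140+k+90][::-1])[0,1],k*.5) for k in range(-12,13))
        print(n,ang,'contrast',round(float(pr[60:220].std()),2),'centre shift mm',np.round(best,2))
        if ang==83: print([ (round(a[i]*1e3,1),round(float(pr[i]))) for i in range(1,279) if pr[i]>pr[i-1] and pr[i]>=pr[i+1]])
E
python3 rk.py
```

```text
top 79 contrast 6.6 centre shift mm [0.84 1.  ]
top 81 contrast 6.6 centre shift mm [0.86 0.5 ]
top 82 contrast 6.57 centre shift mm [0.87 0.5 ]
top 83 contrast 6.52 centre shift mm [0.87 0.5 ]
[(np.float64(-51.0), 81), (np.float64(-37.5), 81), (np.float64(-29.0), 98), (np.float64(-23.5), 94), (np.float64(-11.5), 93), (np.float64(-7.5), 93), (np.float64(4.0), 88), (np.float64(9.0), 89), (np.float64(19.5), 92), (np.float64(31.0), 100), (np.float64(66.0), 119)]
top 84 contrast 6.46 centre shift mm [0.87 0.5 ]
top 85 contrast 6.37 centre shift mm [0.87 0.5 ]
top 87 contrast 6.18 centre shift mm [0.87 0.  ]
scene 79 contrast 11.83 centre shift mm [0.84 2.  ]
scene 81 contrast 11.79 centre shift mm [0.86 2.  ]
scene 82 contrast 11.72 centre shift mm [0.87 2.  ]
scene 83 contrast 11.59 centre shift mm [0.88 1.5 ]
[(np.float64(-66.5), 115), (np.float64(-51.0), 106), (np.float64(-36.5), 94), (np.float64(-23.5), 111), (np.float64(-7.5), 111), (np.float64(8.5), 105), (np.float64(19.0), 80), (np.float64(25.0), 104), (np.float64(33.0), 100), (np.float64(54.0), 113), (np.float64(68.0), 126)]
scene 84 contrast 11.44 centre shift mm [0.89 1.5 ]
scene 85 contrast 11.29 centre shift mm [0.9 1.5]
scene 87 contrast 10.94 centre shift mm [0.9 1.5]
```

```bash
cat > plan.py <<'E'
from h import *
YAW=-7.2
def tool(t,yaw=YAW):
    a=np.radians(yaw); X=np.array([np.cos(a),np.sin(a),0]); Z=Rotation.from_rotvec(np.radians(t)*X).apply([0,0,-1.])
    return Rotation.from_matrix(np.stack([X,np.cross(Z,X),Z],1))
def go(gp,t,yaw=YAW,back=.019,show=True):
    "gp: wanted point on tool axis, 'back' behind the TCP; prints total turn (60deg) and shift (100mm) from measured pose"
    T=tool(t,yaw); p=np.array(gp)+back*T.as_matrix()[:,2]
    s=r.state(); R0=Rotation.from_quat(s['tcp_rot'])
    print('turn',np.round((T*R0.inv()).as_rotvec()/np.radians(60),3),'shift',np.round((p-s['tcp_pos'])*10,3),'tgt',np.round(p,4))
E
python3 - <<'E'
from plan import *
Z=tool(-45).as_matrix()[:,2]; go(np.array([.455,-.328,.033])-.09*Z,-45)
E
```

```text
turn [-0.74   0.129  0.088] shift [ 1.517  2.101 -1.388] tgt [ 0.4613 -0.2782  0.0832]
```

move_arm(series=[-0.74, 0.129, 0.088, 0.75, 1, -0.2, -1, -0.74, 0.129, 0.088, 0.75, 1, -0.2, -1, -0.74, 0.129, 0.088, 0.75, 1, -0.2, -1, -0.74, 0.129, 0.088, 0.75, 1, -0.2, -1, -0.74, 0.129, 0.088, 0.75, 1, -0.2, -1, -0.74, 0.129, 0.088, 0.75, 1, -0.2, -1, -0.74, 0.129, 0.088, 0.75, 1, -0.2, -1, -0.74, 0.129, 0.088, 0.75, 1, -0.2, -1])

```text
time: 1.43
tcp_pos: [0.3836, -0.3859, 0.1992]
tcp_rot: [0.922, -0.058, -0.024, 0.382]
contact_force: [-0.1, 0.4, 0.1]
opening: 0.0869
```

```bash
python3 st.py
python3 - <<'E'
from plan import *
Z=tool(-45).as_matrix()[:,2]; go(np.array([.455,-.328,.033])-.09*Z,-45)
E
```

```text
1.43 p [ 0.3836 -0.3859  0.1992] q [-0.518 -0.103  2.111 -0.893  0.995  0.064] open 0.0869 F [-0.1  0.4  0.1]
[[0.992, -0.089, -0.089], [-0.125, -0.701, -0.702], [0.0, 0.707, -0.707]]
turn [ 0.  0. -0.] shift [ 0.777  1.077 -1.16 ] tgt [ 0.4613 -0.2782  0.0832]
```

move_arm(series=[0, 0, 0, 0.39, 0.54, -0.58, -1, 0, 0, 0, 0.77, 1, -1, -1, 0, 0, 0, 0.77, 1, -1, -1, 0, 0, 0, 0.77, 1, -1, -1, 0, 0, 0, 0.77, 1, -1, -1])

```text
time: 1.85
tcp_pos: [0.4618, -0.2855, 0.0969]
tcp_rot: [0.923, -0.059, -0.025, 0.38]
contact_force: [-1.4, 0.8, 0.5]
opening: 0.0873
```

```bash
python3 st.py
cat > kin.py <<'E'
from plan import *
import json
from scipy.optimize import least_squares
Rz=lambda a:Rotation.from_euler('z',a); Ry=lambda a:Rotation.from_euler('y',a)
def fkR(q,s): return Rz(q[0])*Ry(q[1]+q[2])*Rz(s*q[3])*Ry(q[4])*Rz(s*q[5]+np.pi)
L=[[np.array(x) for x in json.loads(l)] for l in open('log.txt')]
L.append([np.array([-1.35508,.2211576,1.52748,0,1.394688,-.126128]),np.array([.209379,-.588303,.221548]),np.array([.817075,-.5765306,-.00063845,-.00058715])])
def rows(q,R):
    A=Rz(q[0]);B=A*Ry(q[1]);C=A*Ry(q[1]+q[2]); e=np.eye(3)
    return np.stack([A.apply(e[0]),A.apply(e[2]),B.apply(e[0]),B.apply(e[2]),C.apply(e[0]),C.apply(e[2]),R.apply(e[2])],1)
SG=min((1,-1),key=lambda s:sum((fkR(q,s).inv()*Rotation.from_quat(o)).magnitude() for q,p,o in L))
K_=np.linalg.lstsq(np.vstack([rows(q,fkR(q,SG)) for q,p,o in L]),np.hstack([p for q,p,o in L]),rcond=None)[0]
def fk(q): R=fkR(q,SG); return rows(q,R)@K_,R
lo=np.array([-2.98,-.91,.09,-1.24,.2,-2.68]);hi=np.array([2.98,2.08,2.57,4.39,2.65,2.68])
def ik(gp,t,yaw=YAW,back=.019,q0=None):
    T=tool(t,yaw); p=np.array(gp)+back*T.as_matrix()[:,2]
    def f(q):
        P,R=fk(q); return np.r_[(P-p)*10,(R.inv()*T).as_rotvec()]
    q0=L[-2][0] if q0 is None else q0
    s=least_squares(f,np.clip(q0,lo+.01,hi-.01),bounds=(lo,hi)); return s.x,np.abs(s.fun).max()
if __name__=='__main__':
    print(SG,np.round(K_,4),[ (round(float((fkR(q,SG).inv()*Rotation.from_quat(o)).magnitude()),4),np.round(fk(q)[0]-p,4).tolist()) for q,p,o in L])
    c=np.array([.482,-.1095,.042]); g=np.array([.531,.144,.14])
    q=None
    for nm,P,ts in (('tray',[.455,-.328,.033],(-60,-50,-45,-40,-30,0,30,40,45,50,60)),('rack',c,(-60,-50,-45,-40,-30,0,30,40,45,50,60)),('port',g,(-45,-30,0,30,40,45,50,60))):
        for t in ts:
            q,e=ik(P,t,q0=q); print(nm,t,np.round(q,2),'err',round(e,4))
E
python3 kin.py
```

```text
1.85 p [ 0.4618 -0.2855  0.0969] q [-0.253  0.207  2.015 -0.938  1.047  0.423] open 0.0873 F [-1.4  0.8  0.5]
[[0.992, -0.09, -0.09], [-0.127, -0.705, -0.698], [-0.001, 0.704, -0.71]]
1 [0.0466 0.2751 0.0497 0.3264 0.0546 0.4656 0.2272] [(0.0, [-0.0691, -0.0378, 0.0028]), (0.0, [-0.0032, -0.0018, -0.0012]), (0.0, [0.0014, 0.0018, 0.0005]), (0.0, [-0.0778, -0.0123, -0.0021])]
tray -60 [-0.31  0.51  1.91 -1.24  1.07  0.7 ] err 0.0568
tray -50 [-0.34  0.45  1.96 -1.18  0.94  0.63] err 0.0
tray -45 [-0.37  0.42  1.96 -1.08  0.89  0.53] err 0.0
tray -40 [-0.39  0.39  1.96 -0.97  0.85  0.42] err 0.0
tray -30 [-0.45  0.36  1.94 -0.72  0.8   0.18] err 0.0
tray 0 [-0.62  0.39  1.81 -0.    0.94 -0.5 ] err 0.0
tray 30 [-0.77  0.57  1.6   0.42  1.32 -0.83] err 0.0
tray 40 [-0.81  0.66  1.52  0.52  1.47 -0.88] err 0.0
tray 45 [-0.83  0.7   1.48  0.57  1.54 -0.89] err 0.0
tray 50 [-0.84  0.75  1.44  0.62  1.61 -0.91] err 0.0
tray 60 [-0.86  0.84  1.36  0.71  1.75 -0.92] err 0.0
rack -60 [ 0.14  0.51  1.93 -1.04  1.33  0.87] err 0.0
rack -50 [ 0.1   0.42  1.97 -0.92  1.21  0.78] err 0.0
rack -45 [ 
[... 209 characters left out ...]
ck 30 [-0.43  0.33  1.96  0.57  1.1  -0.62] err 0.0
rack 40 [-0.48  0.4   1.92  0.7   1.21 -0.74] err 0.0
rack 45 [-0.5   0.44  1.89  0.76  1.27 -0.79] err 0.0
rack 50 [-0.53  0.48  1.87  0.81  1.33 -0.83] err 0.0
rack 60 [-0.56  0.57  1.82  0.91  1.45 -0.9 ] err 0.0
port -45 [ 0.49  0.45  1.6  -0.62  1.61  0.75] err 0.0
port -30 [ 0.43  0.33  1.68 -0.44  1.44  0.68] err 0.0
port 0 [ 0.26  0.16  1.83 -0.    1.15  0.39] err 0.0
port 30 [ 0.08  0.13  1.94  0.6   1.04 -0.1 ] err 0.0
port 40 [ 0.02  0.16  1.97  0.81  1.07 -0.28] err 0.0
port 45 [-0.    0.18  1.97  0.91  1.09 -0.36] err 0.0
port 50 [-0.03  0.2   1.98  1.    1.13 -0.44] err 0.0
port 60 [-0.07  0.26  1.98  1.18  1.21 -0.59] err 0.0
```

Run:
```python
from plan import *
go([.4548,-.3282,.033],-45)
```

```text
turn [-0.004 -0.     0.002] shift [-0.087 -0.561 -0.774] tgt [ 0.4531 -0.3415  0.0196]
```

move_arm(series=[0, 0, 0, -0.087, 0.1, 0, -1, 0, 0, 0, -0.087, -0.2, -0.4, -1, 0, 0, 0, -0.087, -0.4, -0.6, -1, 0, 0, 0, -0.087, -0.561, -0.774, -1, 0, 0, 0, -0.087, -0.561, -0.774, -1, 0, 0, 0, -0.087, -0.561, -0.774, -1])

```text
time: 2.35
tcp_pos: [0.4512, -0.3462, 0.0259]
tcp_rot: [0.922, -0.063, -0.023, 0.382]
contact_force: [0.1, 0.2, 0.8]
opening: 0.0872
```

```bash
python3 st.py
python3 - <<'E'
from plan import *
go([.4548,-.3282,.033],-45)
im,d=grab('scene'); im2,_=grab('top')
a=cv2.resize(im[150:260,110:270],None,fx=4,fy=4,interpolation=cv2.INTER_CUBIC)
cv2.imwrite('pics/g1.png',cv2.convertScaleAbs(a,alpha=1.7))
E
```

```text
2.35 p [ 0.4512 -0.3462  0.0259] q [-0.376  0.355  2.015 -1.078  0.893  0.526] open 0.0872 F [0.1 0.2 0.8]
[[0.991, -0.097, -0.091], [-0.133, -0.7, -0.702], [0.005, 0.708, -0.707]]
turn [0.001 0.005 0.007] shift [ 0.019  0.047 -0.063] tgt [ 0.4531 -0.3415  0.0196]
```

View pics/g1.png

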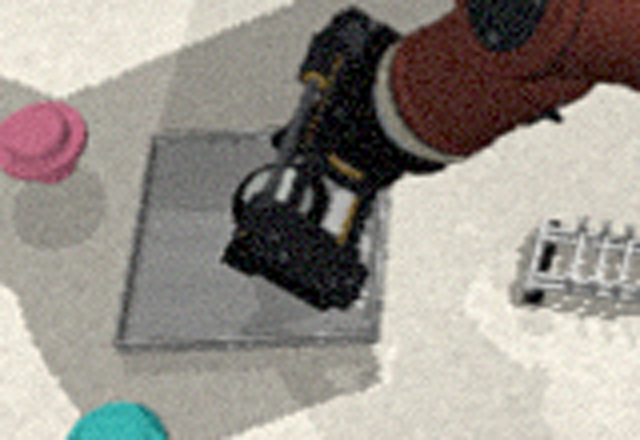

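Run:
```python
from plan import *
go([.4548,-.3282,.033],-45); print(r.state()['joint_vel'])
```

```text
turn [0.002 0.007 0.005] shift [-0.001  0.04  -0.077] tgt [ 0.4531 -0.3415  0.0196]
[ 0.01929864 -0.007302   -0.00336657 -0.00577191 -0.00581931  0.00709629]
```

move_arm(series=[0, 0, 0, 0, 0.04, -0.077, -1, 0, 0, 0, 0, 0.04, -0.077, -1, 0, 0, 0, 0, 0.04, -0.077, -1])

```text
time: 2.7
tcp_pos: [0.4531, -0.3402, 0.0178]
tcp_rot: [0.922, -0.06, -0.022, 0.382]
contact_force: [-0.2, 0.6, -0.3]
opening: 0.087
```

Run:
```python
from plan import *
go([.4548,-.3282,.033],-45); print(r.state()['tcp_pos'],r.state()['joint_vel'])
```

```text
turn [0.002 0.005 0.003] shift [ 0.    -0.013  0.018] tgt [ 0.4531 -0.3415  0.0196]
[ 0.45310122 -0.34018143  0.01780324] [-0.00397243  0.00157093 -0.00449382 -0.0032772  -0.0021935  -0.00285776]
```

move_arm(series=[0, 0, 0, 0, -0.01, 0.018, 1, 0, 0, 0, 0, -0.01, 0.018, 1, 0, 0, 0, 0, -0.01, 0.018, 1, 0, 0, 0, 0, -0.01, 0.018, 1, 0, 0, 0, 0, -0.01, 0.018, 1, 0, 0, 0, 0, -0.01, 0.018, 1], newtons=35)

```text
time: 3.2
tcp_pos: [0.4529, -0.342, 0.0193]
tcp_rot: [0.922, -0.061, -0.022, 0.383]
contact_force: [0.5, 0.3, 0.9]
opening: 0.0628
```

```bash
python3 st.py
```

```text
3.2 p [ 0.4529 -0.342   0.0193] q [-0.367  0.369  2.014 -1.086  0.889  0.544] open 0.0628 F [0.5 0.3 0.9]
[[0.992, -0.095, -0.087], [-0.129, -0.7, -0.702], [0.006, 0.708, -0.706]]
```

move_arm(series=[0, 0, 0, 0, 0, 0.4, 1, 0, 0, 0, 0, 0, 0.8, 1, 0.12, 0, 0, 0, 0.3, 1, 1, 0.24, -0.03, 0, 0, 0.6, 1, 1, 0.36, -0.045, 0, 0, 0.9, 1, 1, 0.48, -0.06, 0, 0, 0.9, 1, 1, 0.6, -0.075, 0, 0, 0.9, 1, 1, 0.6, -0.075, 0, 0, 0.9, 1, 1])

```text
time: 3.87
tcp_pos: [0.4538, -0.2544, 0.1215]
tcp_rot: [0.995, -0.067, -0.002, 0.075]
contact_force: [-0.7, -1.1, -0.9]
opening: 0.0627
```

```bash
python3 st.py;  python3 - <<'E'
from plan import *
c=[.4820,-.1095,.042]
go(np.array(c)+[0,0,.06],45)
E
```

```text
3.87 p [ 0.4538 -0.2544  0.1215] q [-0.575  0.029  1.944 -0.149  1.104 -0.378] open 0.0627 F [-0.7 -1.1 -0.9]
[[0.991, -0.133, -0.014], [-0.134, -0.98, -0.149], [0.006, 0.149, -0.989]]
turn [ 0.886 -0.11   0.01 ] shift [ 0.299  1.582 -0.329] tgt [ 0.4837 -0.0962  0.0886]
```

move_arm(series=[0.12, -0.015, 0, 0.05, 0.3, 0, 1, 0.24, -0.03, 0, 0.1, 0.6, 0, 1, 0.36, -0.045, 0, 0.2, 0.9, 0, 1, 0.48, -0.06, 0, 0.3, 1, 0, 1, 0.6, -0.075, 0, 0.3, 1, 0, 1, 0.72, -0.09, 0, 0.3, 1, 0, 1, 0.84, -0.105, 0.01, 0.3, 1, 0, 1, 0.886, -0.11, 0.01, 0.3, 1, 0, 1])

```text
time: 4.53
tcp_pos: [0.4811, -0.1525, 0.117]
tcp_rot: [0.922, -0.058, 0.02, -0.383]
contact_force: [-0.1, -0.6, -2.6]
opening: 0.0629
```

```bash
python3 st.py;  python3 - <<'E'
from plan import *
c=[.4820,-.1095,.042]
go(np.array(c)+[0,0,.04],45)
E
```

```text
4.53 p [ 0.4811 -0.1525  0.117 ] q [-0.846  0.391  1.734  0.556  1.602 -0.875] open 0.0629 F [-0.1 -0.6 -2.6]
[[0.993, -0.091, 0.081], [-0.122, -0.7, 0.704], [-0.007, -0.708, -0.706]]
turn [-0.002 -0.006 -0.003] shift [ 0.026  0.564 -0.484] tgt [ 0.4837 -0.0962  0.0686]
```

move_arm(series=[0, 0, 0, 0.026, 0.3, -0.1, 1, 0, 0, 0, 0.026, 0.564, -0.3, 1, 0, 0, 0, 0.026, 0.564, -0.484, 1, 0, 0, 0, 0.026, 0.564, -0.484, 1, 0, 0, 0, 0.026, 0.564, -0.484, 1, 0, 0, 0, 0.026, 0.564, -0.484, 1])

```text
time: 5.03
tcp_pos: [0.4855, -0.096, 0.0712]
tcp_rot: [0.923, -0.056, 0.022, -0.38]
contact_force: [0.5, -0.0, -1.2]
opening: 0.0628
```

```bash
python3 st.py;  python3 - <<'E'
from plan import *
c=[.4820,-.1095,.042]
go(np.array(c)+[0,0,.04],45)
ims=[]
for n,b in(('scene',(215,165,315,245)),('top',(250,190,340,260))):
    im,d=grab(n,n+'1'); x0,y0,x1,y1=b
    a=cv2.convertScaleAbs(cv2.resize(im[y0:y1,x0:x1],None,fx=4,fy=4,interpolation=cv2.INTER_CUBIC),alpha=1.8); ims.append(cv2.copyMakeBorder(a,0,320-a.shape[0],0,0,cv2.BORDER_CONSTANT))
    print(n,[np.round(proj(n,[.482,-.1095,z]),1).tolist() for z in (.042,.082)])
cv2.imwrite('pics/r1.png',np.hstack(ims))
E
```

```text
5.03 p [ 0.4855 -0.096   0.0712] q [-0.772  0.398  1.829  0.596  1.476 -0.884] open 0.0628 F [ 0.5 -0.  -1.2]
[[0.993, -0.087, 0.083], [-0.12, -0.705, 0.699], [-0.002, -0.704, -0.71]]
turn [ 0.004 -0.003 -0.005] shift [-0.019 -0.002 -0.027] tgt [ 0.4837 -0.0962  0.0686]
scene [[262.1, 210.1], [261.4, 201.3]]
top [[296.4, 227.1], [296.6, 225.9]]
```

View pics/r1.png

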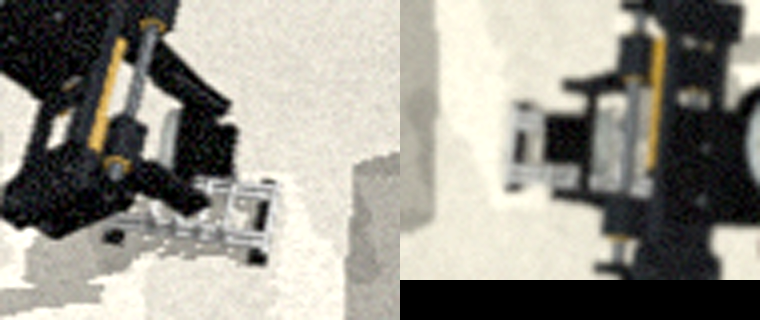

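Run:
```python
from plan import *
s=r.state(); T=Rotation.from_quat(s['tcp_rot']).as_matrix(); gp=s['tcp_pos']-.019*T[:,2]; print('gp',np.round(gp,4))
ux=np.array([.1253,.9921]);uy=np.array([-ux[1],ux[0]]); c=np.array([.482,-.1095])
for n in('top','scene'):
    im=cv2.cvtColor(cv2.imread(f'pics/{n}1.png'),cv2.COLOR_BGR2GRAY).astype(np.float32)
    z=gp[2]+(.016 if n=='top' else 0.012); a=np.arange(-.03,.06,.0005)
    for b0 in (-.008,0,.008):
        uv=np.array([[proj(n,np.r_[gp[:2]+i*ux+j*uy,z]) for i in a] for j in b0+np.arange(-.004,.004,.001)],np.float32)
        pr=cv2.remap(im,uv,None,cv2.INTER_LINEAR).mean(0)
        g=np.diff(pr); print(n,b0,'edges',[(round(a[i]*1e3,1),int(g[i-2:i+3].sum())) for i in range(3,len(g)-3) if abs(g[i])==abs(g[max(0,i-8):i+9]).max() and abs(g[i])>1.5])
```

```text
gp [ 0.4845 -0.1099  0.0853]
top -0.008 edges [(np.float64(-18.5), 8), (np.float64(-3.0), -28), (np.float64(29.5), 31), (np.float64(48.5), 11)]
top 0 edges [(np.float64(-23.0), 14), (np.float64(-3.5), -29), (np.float64(29.0), 36), (np.float64(42.0), -14), (np.float64(47.0), 21)]
top 0.008 edges [(np.float64(-22.0), 10), (np.float64(-2.5), -30), (np.float64(28.5), 39), (np.float64(46.5), 39)]
scene -0.008 edges [(np.float64(-24.0), 62), (np.float64(-14.5), -21), (np.float64(-5.5), -46), (np.float64(17.5), -8), (np.float64(23.0), 8), (np.float64(31.0), 57)]
scene 0 edges [(np.float64(-24.0), 56), (np.float64(-16.0), -25), (np.float64(-5.5), -46), (np.float64(13.0), 4), (np.float64(21.0), -8), (np.float64(30.5), 49)]
scene 0.008 edges [(np.float64(-24.0), 9), (np.float64(-15.0), -23), (np.float64(-7.5), -39), (np.float64(8.0), 9), (np.float64(21.5), -4), (np.float64(30.0), 48)]
```

move_arm(series=[0, 0, 0, -0.024, 0, -0.1, 1, 0, 0, 0, -0.024, 0, -0.2, 1, 0, 0, 0, -0.024, 0, -0.3, 1, 0, 0, 0, -0.024, 0, -0.35, 1, 0, 0, 0, -0.024, 0, -0.35, 1, 0, 0, 0, -0.024, 0, -0.35, 1])

```text
time: 5.63
tcp_pos: [0.4826, -0.0952, 0.0353]
tcp_rot: [0.923, -0.056, 0.022, -0.381]
contact_force: [0.4, -0.4, -0.7]
opening: 0.063
```

```bash
python3 st.py;  python3 - <<'E'
from plan import *
go([.4821,-.1095,.042],45)
E
```

```text
5.63 p [ 0.4826 -0.0952  0.0353] q [-0.776  0.461  1.833  0.6    1.425 -0.924] open 0.063 F [ 0.4 -0.4 -0.7]
[[0.993, -0.087, 0.083], [-0.12, -0.703, 0.7], [-0.003, -0.705, -0.709]]
turn [ 0.002 -0.003 -0.005] shift [ 0.012 -0.01  -0.067] tgt [ 0.4838 -0.0962  0.0286]
```

move_arm(series=[0, 0, 0, 0.01, -0.005, -0.03, 1, 0, 0, 0, 0.01, -0.005, -0.05, 1, 0, 0, 0, 0.01, -0.005, -0.06, 1, 0, 0, 0, 0.01, -0.005, -0.06, 1])

```text
time: 5.97
tcp_pos: [0.4842, -0.0961, 0.0301]
tcp_rot: [0.923, -0.056, 0.023, -0.38]
contact_force: [0.9, 0.2, 0.1]
opening: 0.0629
```

```bash
python3 st.py;  python3 - <<'E'
from plan import *
go([.4821,-.1095,.042],45)
E
```

```text
5.97 p [ 0.4842 -0.0961  0.0301] q [-0.775  0.472  1.829  0.601  1.417 -0.929] open 0.0629 F [0.9 0.2 0.1]
[[0.993, -0.086, 0.084], [-0.12, -0.704, 0.7], [-0.001, -0.705, -0.71]]
turn [ 0.003 -0.001 -0.005] shift [-0.004 -0.    -0.015] tgt [ 0.4838 -0.0962  0.0286]
```

move_arm(series=[0, 0, 0, -0.004, 0, -0.02, 1, 0, 0, 0, -0.004, 0, -0.02, 1, 0, 0, 0, -0.004, 0, -0.02, 1])

```text
time: 6.22
tcp_pos: [0.4843, -0.0961, 0.0297]
tcp_rot: [0.923, -0.055, 0.023, -0.381]
contact_force: [-2.2, -0.4, 9.7]
opening: 0.0627
```

move_arm(series=[0, 0, 0, 0, 0, 0, -1, 0, 0, 0, 0, 0, 0, -1, 0, 0, 0, 0, 0, 0, -1, 0, 0, 0, 0, 0, 0, -1, 0, 0, 0, 0, 0, 0, -1])

```text
time: 6.63
tcp_pos: [0.4835, -0.096, 0.0277]
tcp_rot: [0.923, -0.056, 0.022, -0.38]
contact_force: [-0.6, 1.4, 0.1]
opening: 0.0843
```

move_arm(series=[0, 0, 0, -0.02, -0.15, 0.15, -1, 0, 0, 0, -0.06, -0.4, 0.4, -1, 0, 0, 0, -0.08, -0.65, 0.65, -1, 0, 0, 0, -0.12, -1, 1, -1, 0, 0, 0, -0.12, -1, 1, -1, 0, 0, 0, -0.12, -1, 1, -1])

```text
time: 7.13
tcp_pos: [0.4728, -0.1994, 0.1299]
tcp_rot: [0.924, -0.056, 0.025, -0.378]
contact_force: [-0.0, 0.6, -0.6]
opening: 0.0869
```

```bash
python3 st.py;  python3 - <<'E'
from plan import *
ims=[]
for n,b in(('scene',(215,165,315,245)),('top',(250,190,340,260))):
    im,d=grab(n,n+'2'); x0,y0,x1,y1=b
    a=cv2.convertScaleAbs(cv2.resize(im[y0:y1,x0:x1],None,fx=4,fy=4,interpolation=cv2.INTER_CUBIC),alpha=1.8); ims.append(cv2.copyMakeBorder(a,0,320-a.shape[0],0,0,cv2.BORDER_CONSTANT))
cv2.imwrite('pics/r2.png',np.hstack(ims))
E
```

```text
7.13 p [ 0.4728 -0.1994  0.1299] q [-0.907  0.414  1.668  0.524  1.653 -0.904] open 0.0869 F [-0.   0.6 -0.6]
[[0.992, -0.085, 0.088], [-0.123, -0.708, 0.696], [0.003, -0.702, -0.713]]
```

View pics/r2.png

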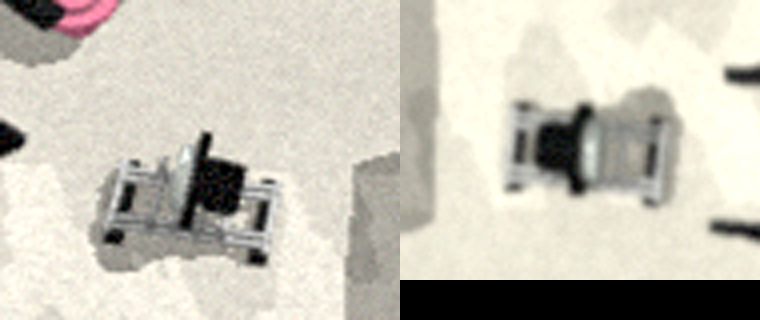

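The cover stands on edge in the middle gap with its knob towards +y. Next I'll go round to the knob side.

move_arm(series=[-0.1, 0.012, 0, 0, 0, 0.4, -1, -0.22, 0.028, 0, 0, 0.1, 0.8, -1, -0.34, 0.043, 0, 0, 0.4, 1, -1, -0.46, 0.057, 0, 0, 0.8, 1, -1, -0.58, 0.072, 0, 0.1, 1, 1, -1, -0.7, 0.087, 0, 0.1, 1, 1, -1, -0.8, 0.1, 0, 0.1, 1, 1, -1])

```text
time: 7.82
tcp_pos: [0.4812, -0.0933, 0.2272]
tcp_rot: [0.998, -0.059, -0.003, 0.034]
contact_force: [1.0, -0.7, 0.2]
opening: 0.0867
```

```bash
python3 st.py;  python3 - <<'E'
from plan import *
ux=np.array([.1253,.9921,0]); k=np.array([.4821,-.1095,0])+.0125*ux+[0,0,.0365]
Z=tool(-50).as_matrix()[:,2]; go(k-.09*Z,-50,back=0)
gp=np.array([.482,-.1095,.042]); uy=np.array([-ux[1],ux[0],0])
for n in('top','scene'):
    im=cv2.cvtColor(cv2.imread(f'pics/{n}2.png'),cv2.COLOR_BGR2GRAY).astype(np.float32)
    a=np.arange(-.04,.05,.0005)
    def edges(z,c0,dirn,oth,js):
        uv=np.array([[proj(n,c0+i*dirn+j*oth+[0,0,z-c0[2]]) for i in a] for j in js],np.float32)
        pr=cv2.remap(im,uv,None,cv2.INTER_LINEAR).mean(0); g=np.diff(pr)
        return [(round(a[i]*1e3,1),int(g[i-2:i+3].sum())) for i in range(3,len(g)-3) if abs(g[i])==abs(g[max(0,i-8):i+9]).max() and abs(g[i])>1.5]
    print(n,'knob axial',edges(.058,gp,ux,uy,np.arange(-.005,.005,.001)),'flange top axial',edges(.073,gp,ux,uy,np.arange(-.005,.005,.001)),'lateral flange',edges(.042,gp,uy,ux,np.arange(-.001,.0015,.001)))
E
```

```text
7.82 p [ 0.4812 -0.0933  0.2272] q [-0.305 -0.111  1.865 -0.068  1.378 -0.175] open 0.0867 F [ 1.  -0.7  0.2]
[[0.993, -0.117, -0.01], [-0.118, -0.991, -0.067], [-0.002, 0.067, -0.998]]
turn [-0.763  0.091 -0.006] shift [ 0.112  0.646 -1.329] tgt [ 0.4923 -0.0287  0.0944]
top knob axial [(np.float64(-27.5), -7), (np.float64(-14.5), -5), (np.float64(-6.5), 20), (np.float64(2.0), -35), (np.float64(35.0), 25), (np.float64(47.5), 36)] flange top axial [(np.float64(-27.0), -7), (np.float64(-5.5), 20), (np.float64(2.5), -37), (np.float64(34.5), 27), (np.float64(41.5), -19)] lateral flange [(np.float64(-29.0), -30), (np.float64(-21.0), 14), (np.float64(-5.5), 10), (np.float64(19.0), -19), (np.float64(31.0), 30)]
scene knob axial [(np.float64(-32.0), 27), (np.float64(-21.5), -22), (np.float64(-14.0), 22), (np.float64(1.5), -41), (np.float64(13.0), 4), (np.float64(35.0), 67), (np.float64(46.0), -18)] flange top axial [(np.float64(3.5), -41), (np.float64(11.5), 34), (np.float64(28.0), 7), (np.float64(32.5), 10), (np.float64(39.0), 12)] lateral flange [(np.float64(-37.0), -22), (np.float64(-21.5), 8), (np.float64(-8.0), 9), (np.float64(-2.0), 8), (np.float64(4.0), 7), (np.float64(9.0), -6), (np.float64(14.5), -7), (np.float64(32.5), 10), (np.float64(41.5), 22)]
```

Run:
```python
from plan import *
ux=np.array([.1253,.9921,0]); k=np.array([.4821,-.1095,0])+.0155*ux+[0,0,.037]
Z=tool(-54).as_matrix()[:,2]; go(k-.08*Z,-54,back=0)
```

```text
turn [-0.83   0.099 -0.006] shift [ 0.11   0.634 -1.432] tgt [ 0.4922 -0.0299  0.084 ]
```

move_arm(series=[-0.12, 0.014, 0, 0.05, 0.3, 0, -1, -0.24, 0.028, 0, 0.11, 0.6, -0.1, -1, -0.36, 0.042, 0, 0.11, 0.75, -0.2, -1, -0.48, 0.056, 0, 0.11, 0.75, -0.3, -1, -0.6, 0.07, -0.003, 0.11, 0.75, -0.5, -1, -0.72, 0.085, -0.005, 0.11, 0.75, -0.7, -1, -0.83, 0.099, -0.006, 0.11, 0.75, -0.9, -1, -0.83, 0.099, -0.006, 0.11, 0.75, -0.9, -1])

```text
time: 8.48
tcp_pos: [0.4835, -0.0203, 0.1223]
tcp_rot: [0.887, -0.049, -0.04, 0.457]
contact_force: [-3.8, -1.2, -3.5]
opening: 0.0872
```

```bash
python3 st.py
python3 - <<'E'
from plan import *
ux=np.array([.1253,.9921,0]); k=np.array([.4821,-.1095,0])+.0155*ux+[0,0,.037]
Z=tool(-54).as_matrix()[:,2]; go(k-.05*Z,-54,back=0)
E
```

```text
8.48 p [ 0.4835 -0.0203  0.1223] q [ 0.32   0.417  1.787 -0.819  1.521  0.732] open 0.0872 F [-3.8 -1.2 -3.5]
[[0.992, -0.051, -0.116], [-0.124, -0.578, -0.807], [-0.026, 0.815, -0.58]]
turn [ 0.006 -0.026 -0.002] shift [ 0.057 -0.337 -0.559] tgt [ 0.4891 -0.054   0.0664]
```

move_arm(series=[0, 0, 0, 0, -0.1, -0.3, -1, 0, 0, 0, 0, -0.3, -0.5, -1, 0, 0, 0, 0, -0.3, -0.5, -1, 0, 0, 0, 0, -0.3, -0.5, -1, 0, 0, 0, 0, -0.3, -0.5, -1])

```text
time: 8.9
tcp_pos: [0.493, -0.0508, 0.0896]
tcp_rot: [0.891, -0.059, -0.027, 0.45]
contact_force: [0.3, 0.7, 0.2]
opening: 0.0863
```

```bash
python3 st.py
python3 - <<'E'
from plan import *
ux=np.array([.1253,.9921,0]); k=np.array([.4821,-.1095,0])+.0155*ux+[0,0,.037]
Z=tool(-54).as_matrix()[:,2]; go(k-.02*Z,-54,back=0); go(k,-54,back=0)
E
```

```text
8.9 p [ 0.493  -0.0508  0.0896] q [ 0.262  0.448  1.813 -0.852  1.428  0.772] open 0.0863 F [0.3 0.7 0.2]
[[0.992, -0.081, -0.101], [-0.13, -0.588, -0.799], [0.005, 0.805, -0.593]]
turn [-0.006  0.006  0.004] shift [-0.069 -0.273 -0.408] tgt [ 0.4861 -0.0781  0.0488]
turn [-0.006  0.006  0.004] shift [-0.089 -0.433 -0.526] tgt [ 0.484  -0.0941  0.037 ]
```

move_arm(series=[0, 0, 0, -0.03, -0.05, -0.2, -1, 0, 0, 0, -0.07, -0.273, -0.4, -1, 0, 0, 0, -0.089, -0.35, -0.46, -1, 0, 0, 0, -0.089, -0.4, -0.51, -1, 0, 0, 0, -0.089, -0.4, -0.51, -1, 0, 0, 0, -0.089, -0.4, -0.51, -1])

```text
time: 9.4
tcp_pos: [0.4846, -0.0907, 0.0382]
tcp_rot: [0.89, -0.059, -0.027, 0.451]
contact_force: [-0.4, -0.1, -0.5]
opening: 0.0875
```

```bash
python3 st.py
python3 - <<'E'
from plan import *
ux=np.array([.1253,.9921,0]); k=np.array([.4821,-.1095,0])+.0155*ux+[0,0,.037]
go(k,-54,back=0)
ims=[]
for n,b in(('scene',(215,165,315,245)),('top',(250,190,340,260))):
    im,d=grab(n,n+'3'); x0,y0,x1,y1=b
    a=cv2.convertScaleAbs(cv2.resize(im[y0:y1,x0:x1],None,fx=4,fy=4,interpolation=cv2.INTER_CUBIC),alpha=1.8); ims.append(cv2.copyMakeBorder(a,0,320-a.shape[0],0,0,cv2.BORDER_CONSTANT))
cv2.imwrite('pics/r3.png',np.hstack(ims))
E
```

```text
9.4 p [ 0.4846 -0.0907  0.0382] q [ 0.196  0.51   1.86  -0.909  1.321  0.827] open 0.0875 F [-0.4 -0.1 -0.5]
[[0.992, -0.081, -0.101], [-0.13, -0.587, -0.799], [0.005, 0.806, -0.592]]
turn [-0.004  0.006  0.004] shift [-0.006 -0.034 -0.012] tgt [ 0.484  -0.0941  0.037 ]
```

View pics/r3.png

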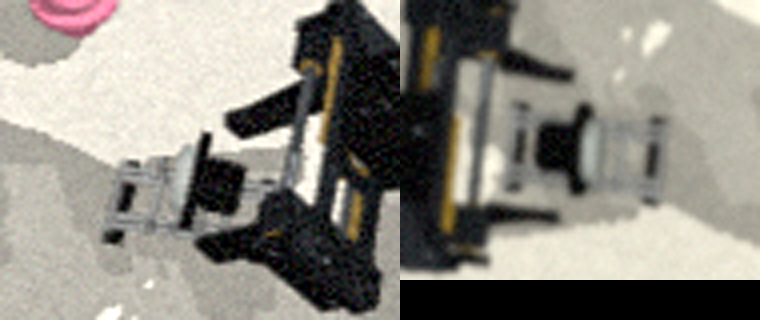

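move_arm(series=[0, 0, 0, -0.005, -0.025, -0.01, -1, 0, 0, 0, -0.005, -0.025, -0.01, -1, 0, 0, 0, -0.005, -0.025, -0.01, 1, 0, 0, 0, -0.005, -0.025, -0.01, 1, 0, 0, 0, -0.005, -0.025, -0.01, 1, 0, 0, 0, -0.005, -0.025, -0.01, 1, 0, 0, 0, -0.005, -0.025, -0.01, 1, 0, 0, 0, -0.005, -0.025, -0.01, 1], newtons=50)

```text
time: 10.17
tcp_pos: [0.4832, -0.0935, 0.0358]
tcp_rot: [0.89, -0.058, -0.028, 0.451]
contact_force: [-0.4, 0.6, -0.1]
opening: 0.0553
```

move_arm(series=[0, 0, 0, 0, 0, 0, 1, 0, 0, 0, 0, 0, 0, 1, 0, 0, 0, 0, 0, 0, 1])

```text
time: 10.42
tcp_pos: [0.4834, -0.0936, 0.036]
tcp_rot: [0.89, -0.059, -0.028, 0.451]
contact_force: [0.9, -0.6, 3.6]
opening: 0.0352
```

```bash
python3 st.py
```

```text
10.42 p [ 0.4834 -0.0936  0.036 ] q [ 0.191  0.512  1.865 -0.913  1.316  0.828] open 0.0352 F [ 0.9 -0.6  3.6]
[[0.992, -0.079, -0.102], [-0.129, -0.586, -0.8], [0.004, 0.806, -0.591]]
```

move_arm(series=[0, 0, 0, 0, 0, 0, 1, 0, 0, 0, 0, 0, 0, 1, 0, 0, 0, 0, 0, 0, 1, 0, 0, 0, 0, 0, 0, 1])

```text
time: 10.75
tcp_pos: [0.4835, -0.0936, 0.0363]
tcp_rot: [0.89, -0.059, -0.028, 0.451]
contact_force: [0.4, -0.5, 4.2]
opening: 0.0312
```

move_arm(series=[0, 0, 0, 0, 0, 0.1, 1, 0, 0, 0, 0, 0, 0.3, 1, 0, 0, 0, 0, 0, 0.6, 1, 0, 0, 0, 0, 0, 0.9, 1, 0, 0, 0, 0, 0, 1, 1, 0, 0, 0, 0, 0, 1, 1, 0, 0, 0, 0, 0, 1, 1, 0, 0, 0, 0, 0, 1, 1])

```text
time: 11.42
tcp_pos: [0.482, -0.0935, 0.1341]
tcp_rot: [0.89, -0.058, -0.029, 0.451]
contact_force: [-0.1, 0.1, -0.9]
opening: 0.0307
```

```bash
python3 st.py
python3 - <<'E'
from plan import *
ims=[]
for n,b in(('scene',(215,125,315,225)),('top',(250,180,340,270))):
    im,d=grab(n,n+'4'); x0,y0,x1,y1=b
    a=cv2.convertScaleAbs(cv2.resize(im[y0:y1,x0:x1],None,fx=4,fy=4,interpolation=cv2.INTER_CUBIC),alpha=1.8); ims.append(cv2.copyMakeBorder(a,0,400-a.shape[0],0,0,cv2.BORDER_CONSTANT))
cv2.imwrite('pics/r4.png',np.hstack(ims))
E
```

```text
11.42 p [ 0.482  -0.0935  0.1341] q [ 0.191  0.322  1.877 -0.883  1.428  0.685] open 0.0307 F [-0.1  0.1 -0.9]
[[0.992, -0.077, -0.104], [-0.13, -0.587, -0.799], [0.001, 0.806, -0.592]]
```

View pics/r4.png

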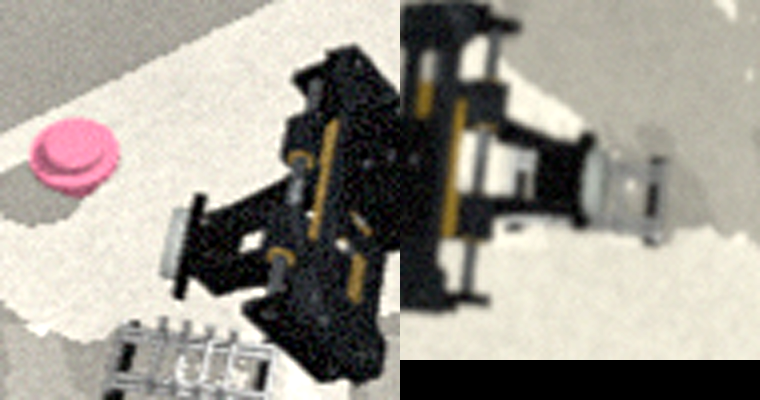

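The cover is held by the knob and clear of the rack. I'll rotate it upright on the way to the port.

move_arm(series=[0.1, -0.012, 0, 0, 0, 0.3, 1, 0.22, -0.028, 0, 0.05, 0.1, 0.6, 1, 0.34, -0.043, 0, 0.1, 0.2, 0.8, 1, 0.46, -0.057, 0, 0.15, 0.3, 0.9, 1, 0.58, -0.072, 0, 0.2, 0.5, 0.9, 1, 0.7, -0.087, 0, 0.25, 0.7, 0.9, 1, 0.8, -0.1, 0, 0.25, 0.7, 0.9, 1, 0.8, -0.1, 0, 0.25, 0.7, 0.9, 1])

```text
time: 12.18
tcp_pos: [0.5083, -0.0258, 0.2259]
tcp_rot: [0.997, -0.067, -0.004, 0.045]
contact_force: [-0.2, -1.4, -1.9]
opening: 0.0309
```

```bash
python3 st.py
python3 - <<'E'
from plan import *
go([.5317,.148,.206],44,back=0)
E
```

```text
12.18 p [ 0.5083 -0.0258  0.2259] q [-0.145 -0.051  1.812 -0.091  1.382  0.006] open 0.0309 F [-0.2 -1.4 -1.9]
[[0.991, -0.133, -0.013], [-0.134, -0.987, -0.089], [-0.001, 0.09, -0.996]]
turn [ 0.812 -0.107  0.007] shift [ 0.234  1.738 -0.199] tgt [0.5317 0.148  0.206 ]
```

move_arm(series=[0.12, -0.016, 0, 0.05, 0.2, 0, 1, 0.24, -0.032, 0, 0.1, 0.4, 0, 1, 0.36, -0.047, 0.003, 0.15, 0.6, 0, 1, 0.48, -0.063, 0.004, 0.2, 0.8, 0, 1, 0.6, -0.079, 0.005, 0.234, 1, 0, 1, 0.72, -0.095, 0.006, 0.234, 1, 0, 1, 0.812, -0.107, 0.007, 0.234, 1, 0, 1, 0.812, -0.107, 0.007, 0.234, 1, 0, 1])

```text
time: 12.85
tcp_pos: [0.5287, 0.0756, 0.2205]
tcp_rot: [0.925, -0.06, 0.019, -0.374]
contact_force: [-1.1, -1.3, -2.3]
opening: 0.031
```

move_arm(series=[0, 0, 0, 0, 0.3, 0, 1, 0, 0, 0, 0, 0.6, -0.1, 1, 0, 0, 0, 0, 0.74, -0.2, 1, 0, 0, 0, 0, 0.74, -0.2, 1, 0, 0, 0, 0, 0.74, -0.2, 1, 0, 0, 0, 0, 0.74, -0.2, 1])

```text
time: 13.35
tcp_pos: [0.5313, 0.1505, 0.2056]
tcp_rot: [0.927, -0.056, 0.023, -0.371]
contact_force: [0.1, -0.4, -0.7]
opening: 0.031
```

```bash
python3 st.py
python3 - <<'E'
from plan import *
ims=[]
for n,b in(('scene',(320,135,420,235)),('top',(160,170,250,260))):
    im,d=grab(n,n+'5'); x0,y0,x1,y1=b
    a=cv2.convertScaleAbs(cv2.resize(im[y0:y1,x0:x1],None,fx=4,fy=4,interpolation=cv2.INTER_CUBIC),alpha=1.8); ims.append(cv2.copyMakeBorder(a,0,400-a.shape[0],0,0,cv2.BORDER_CONSTANT))
    for z in (.178,.212): print(n,z,np.round(proj(n,[.5312,.1442,z]),1), np.round((proj(n,[.5312,.1442,z])-[x0,y0])*4))
cv2.imwrite('pics/p5.png',np.hstack(ims))
E
```

```text
13.35 p [0.5313 0.1505 0.2056] q [-0.321  0.056  1.929  0.757  1.403 -0.429] open 0.031 F [ 0.1 -0.4 -0.7]
[[0.993, -0.087, 0.085], [-0.121, -0.718, 0.685], [0.001, -0.69, -0.723]]
scene 0.178 [372.8 197.8] [211. 251.]
scene 0.212 [375.8 188.6] [223. 214.]
top 0.178 [193.3 205. ] [133. 140.]
top 0.212 [190.8 203.4] [123. 133.]
```

View pics/p5.png

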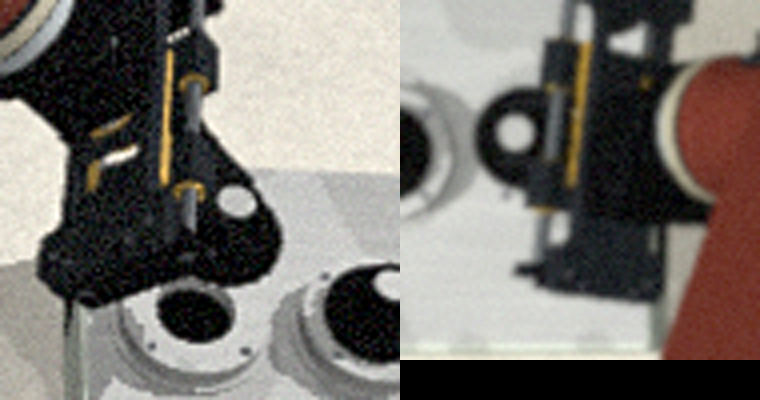

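```bash
cat > tri.py <<'E'
import sys
from plan import *
from scipy.optimize import least_squares
tag=sys.argv[1]; g=eval(sys.argv[2])   # {'scene':(u,v),'top':(u,v)} rough disc centre
C={}
for n in('top','scene'):
    im=cv2.imread(f'pics/{n}{tag}.png'); gr=cv2.cvtColor(im,cv2.COLOR_BGR2GRAY); u,v=map(int,g[n])
    w=gr[v-12:v+13,u-12:u+13]; m=((w>.55*w[10:15,10:15].mean())*255).astype(np.uint8)
    nl,lab,st,ce=cv2.connectedComponentsWithStats(m); i=lab[12,12]
    C[n]=ce[i]+[u-12,v-12]; P=cloud(n,np.load(f'pics/{n}{tag}.npy'))[v-12:v+13,u-12:u+13]
    e=cv2.erode((lab==i).astype(np.uint8),np.ones((3,3)))>0; q=P[e]
    A=np.c_[q[:,:2]-q[:,:2].mean(0),np.ones(len(q))]; k=np.linalg.lstsq(A,q[:,2],rcond=None)[0]
    print(n,'centroid',np.round(C[n],2),'area',st[i,4],st[i,:4],'depth centre',np.round(q.mean(0),4),'slope deg',np.round(np.degrees(k[:2]),1))
s=least_squares(lambda X:np.r_[proj('top',X)-C['top'],proj('scene',X)-C['scene']],[.53,.145,.22])
print('disc',np.round(s.x,4),'res px',np.round(s.fun,2))
E
python3 tri.py 5 "{'scene':(320+236/4,135+201/4),'top':(160+117/4,170+132/4)}"
python3 - <<'E'
from plan import *
# flange+knob outline in top, level from cloud: ring of flange top, points dark
P=cloud('top',np.load('pics/top5.npy')); Q=P[190:220,176:200].reshape(-1,3)
for lo,hi in((.185,.203),(.21,.232)):
    q=Q[(Q[:,2]>lo)&(Q[:,2]<hi)&(np.hypot(Q[:,0]-.531,Q[:,1]-.147)<.036)&(Q[:,1]>.14)]
    A=np.c_[q[:,:2]-q[:,:2].mean(0),np.ones(len(q))]; k=np.linalg.lstsq(A,q[:,2],rcond=None)[0]; print(len(q),np.round(q.mean(0),4),'slope deg',np.round(np.degrees(k[:2]),1),'range y',q[:,1].min(),q[:,1].max(),'x',q[:,0].min(),q[:,0].max())
E
```

```text
top centroid [188.3  202.77] area 64 [7 8 9 9] depth centre [0.5316 0.1479 0.2223] slope deg [-8.6  0.1]
scene centroid [378.76 184.93] area 58 [ 7  9 10  7] depth centre [0.5307 0.1484 0.2246] slope deg [ 4.8 -4.3]
disc [0.5311 0.1479 0.2251] res px [-0.06 -0.01 -0.05 -0.  ]
124 [0.5319 0.1641 0.1957] slope deg [-0.6 -2.3] range y 0.14091438936274941 0.17647272449172247 x 0.5023513522593059 0.5638756071425945
148 [0.5308 0.1497 0.2219] slope deg [ -2.3 -16.7] range y 0.1400044113225985 0.16183811602428688 x 0.5079056962520785 0.5563701226016765
```

```bash
cat > fl.py <<'E'
import sys
from plan import *
tag=sys.argv[1]; zt=float(sys.argv[2]); c=np.array(eval(sys.argv[3])); a0,a1=map(float,sys.argv[4:6])
# radial dark->bright edges of the flange outline on plane z=zt, circle fit
for n in ('top','scene'):
    im=cv2.cvtColor(cv2.imread(f'pics/{n}{tag}.png'),cv2.COLOR_BGR2GRAY).astype(np.float32); im=cv2.GaussianBlur(im,(3,3),0)
    E=[]; rr=np.arange(.024,.040,.0005)
    for th in np.radians(np.arange(a0,a1,6)):
        d=np.array([np.cos(th),np.sin(th)]); uv=np.array([[proj(n,np.r_[c+x*d,zt]) for x in rr]],np.float32)
        g=np.diff(cv2.remap(im,uv,None,cv2.INTER_LINEAR)[0]); i=g.argmax()
        if g[i]>3 and 0<i<len(g)-1: E.append(c+(rr[i]+.00025)*d)
    E=np.array(E); f=c.copy()
    if len(E)<5: print(n,'few',len(E)); continue
    from scipy.optimize import least_squares
    s=least_squares(lambda x:np.hypot(*(E-x).T)-.032,c,loss='soft_l1',f_scale=.001); print(n,len(E),'centre(r=32)',np.round(s.x,4),'res mm',np.round(s.fun*1e3,1))
E
python3 fl.py 5 .195 "[.531,.1465]" 20 160
python3 st.py
```

```text
top 24 centre(r=32) [0.5318 0.1453] res mm [-1.6 -0.4 -1.3  0.4  0.5 -0.3  0.3 -0.6  0.6  0.2  0.3  0.4  0.5 -0.4
  0.6  0.2 -0.3  0.2 -0.8 -0.8  0.7 -0.4  0.1 -1. ]
scene 22 centre(r=32) [0.5295 0.1472] res mm [ 1.9  1.3  1.2  1.5  0.4 -0.3  0.6 -0.6 -0.3 -2.  -1.1 -0.3 -1.9 -1.1
  0.3 -0.9  1.5 -0.6  0.8  2.2  4.2  5.1]
13.45 p [0.532  0.1498 0.2062] q [-0.323  0.056  1.929  0.758  1.403 -0.43 ] open 0.0309 F [-1.1 -1.  -0.4]
[[0.992, -0.087, 0.087], [-0.123, -0.718, 0.685], [0.003, -0.691, -0.723]]
```

move_arm(series=[0.03, -0.004, 0, 0, -0.02, -0.1, 1, 0.066, -0.008, 0, 0, -0.02, -0.3, 1, 0.066, -0.008, 0, 0, -0.02, -0.45, 1, 0.066, -0.008, 0, 0, -0.02, -0.45, 1, 0.066, -0.008, 0, 0, -0.02, -0.45, 1, 0.066, -0.008, 0, 0, -0.02, -0.45, 1])

```text
time: 13.95
tcp_pos: [0.5322, 0.1482, 0.1617]
tcp_rot: [0.913, -0.056, 0.026, -0.404]
contact_force: [-0.2, -0.1, -1.3]
opening: 0.0312
```

```bash
python3 st.py
python3 - <<'E'
from plan import *
for n in('scene','top'):
    grab(n,n+'6'); print(n,proj(n,[.5312,.145,.177]))
E
python3 tri.py 6 "{n:proj(n,[.5312,.145,.177]).round() for n in('top','scene')}"
python3 fl.py 6 .151 "[.5315,.1445]" 20 160
python3 - <<'E'
from plan import *
P=cloud('top',np.load('pics/top6.npy')); Q=P[185:225,172:205].reshape(-1,3)
q=Q[(abs(Q[:,2]-.151)<.007)&(np.hypot(Q[:,0]-.5315,Q[:,1]-.1445)<.031)&(Q[:,1]>.14)]
A=np.c_[q[:,:2]-q[:,:2].mean(0),np.ones(len(q))]; k=np.linalg.lstsq(A,q[:,2],rcond=None)[0]; print(len(q),np.round(q.mean(0),4),'slope deg',np.round(np.degrees(k[:2]),1))
E
```

```text
13.95 p [0.5322 0.1482 0.1617] q [-0.358  0.15   1.959  0.826  1.371 -0.554] open 0.0312 F [-0.2 -0.1 -1.3]
[[0.992, -0.081, 0.093], [-0.123, -0.668, 0.734], [0.003, -0.74, -0.672]]
scene [373.09600944 198.10996216]
top [193.02750073 205.10223514]
top centroid [192.89 204.67] area 63 [8 8 9 9] depth centre [0.5322 0.1452 0.1784] slope deg [-0.9  5.3]
scene centroid [373.07 197.04] area 54 [8 8 9 7] depth centre [0.5307 0.1445 0.1804] slope deg [8.2 5.1]
disc [0.5317 0.1442 0.1817] res px [0.11 0.01 0.1  0.  ]
top 24 centre(r=32) [0.5327 0.1435] res mm [-2.  -0.3 -1.2 -0.   0.1  1.3  0.5  0.1 -1.2 -0.1 -0.4 -0.3  1.3  0.9
  1.5  0.1  1.7 -0.3 -1.2 -0.2 -1.7 -0.2  0.3 -1.3]
scene 22 centre(r=32) [0.5311 0.1458] res mm [ 1.7  0.5  0.9  0.8 -0.4  0.  -0.1 -0.7 -0.3 -0.9  0.  -0.5 -0.6  0.4
 -0.1  0.9  0.4 -0.6 -0.  -0.5  2.1  4.7]
121 [0.5278 0.162  0.1522] slope deg [2.1 0.2]
```

move_arm(series=[0, 0, 0, -0.005, 0, -0.08, 1, 0, 0, 0, -0.005, 0, -0.14, 1, 0, 0, 0, -0.005, 0, -0.17, 1, 0, 0, 0, -0.005, 0, -0.17, 1, 0, 0, 0, -0.005, 0, -0.17, 1])

```text
time: 14.47
tcp_pos: [0.5308, 0.1487, 0.1435]
tcp_rot: [0.913, -0.056, 0.025, -0.404]
contact_force: [0.2, 0.1, -0.9]
opening: 0.0311
```

```bash
python3 st.py
```

```text
14.47 p [0.5308 0.1487 0.1435] q [-0.358  0.179  1.968  0.831  1.347 -0.582] open 0.0311 F [ 0.2  0.1 -0.9]
[[0.992, -0.081, 0.092], [-0.122, -0.667, 0.735], [0.001, -0.741, -0.672]]
```

move_arm(series=[0, 0, 0, 0, 0, -0.02, 1, 0, 0, 0, 0, 0, -0.03, 1, 0, 0, 0, 0, 0, -0.03, 1])

```text
time: 14.72
tcp_pos: [0.5312, 0.1484, 0.141]
tcp_rot: [0.913, -0.056, 0.026, -0.404]
contact_force: [0.8, -1.2, -0.6]
opening: 0.0314
```

move_arm(series=[0, 0, 0, 0, 0, -0.02, 1, 0, 0, 0, 0, 0, -0.03, 1, 0, 0, 0, 0, 0, -0.03, 1])

```text
time: 14.97
tcp_pos: [0.5317, 0.1485, 0.14]
tcp_rot: [0.912, -0.055, 0.026, -0.405]
contact_force: [-5.1, -5.4, 11.6]
opening: 0.0307
```

```bash
python3 st.py
```

```text
14.97 p [0.5317 0.1485 0.14  ] q [-0.359  0.187  1.968  0.835  1.343 -0.591] open 0.0307 F [-5.1 -5.4 11.6]
[[0.993, -0.079, 0.093], [-0.122, -0.666, 0.736], [0.004, -0.742, -0.67]]
```

move_arm(series=[0, 0, 0, -0.006, -0.006, 0, 1, 0, 0, 0, -0.006, -0.006, -0.02, 1, 0, 0, 0, -0.006, -0.006, -0.03, 1, 0, 0, 0, -0.006, -0.006, -0.03, 1])

```text
time: 15.3
tcp_pos: [0.5314, 0.1479, 0.1359]
tcp_rot: [0.912, -0.056, 0.027, -0.405]
contact_force: [1.7, 1.1, 4.3]
opening: 0.0307
```

```bash
python3 st.py
```

```text
15.3 p [0.5314 0.1479 0.1359] q [-0.36   0.192  1.971  0.835  1.336 -0.597] open 0.0307 F [1.7 1.1 4.3]
[[0.992, -0.08, 0.094], [-0.123, -0.666, 0.735], [0.004, -0.741, -0.671]]
```

move_arm(series=[0, 0, 0, 0, 0, -0.01, 1, 0, 0, 0, 0, 0, -0.02, 1, 0, 0, 0, 0, 0, -0.02, 1])

```text
time: 15.55
tcp_pos: [0.5316, 0.1484, 0.1353]
tcp_rot: [0.912, -0.055, 0.027, -0.406]
contact_force: [-0.9, 1.1, 11.9]
opening: 0.0307
```

```bash
python3 st.py; python3 -c "
from plan import *
for n in('scene','top'): grab(n,n+'7')"
python3 tri.py 7 "{n:proj(n,[.5312,.1442,.152]).round() for n in('top','scene')}"
```

```text
15.55 p [0.5316 0.1484 0.1353] q [-0.36   0.195  1.97   0.837  1.336 -0.6  ] open 0.0307 F [-0.9  1.1 11.9]
[[0.992, -0.079, 0.094], [-0.122, -0.665, 0.737], [0.004, -0.743, -0.67]]
top centroid [194.5  206.29] area 56 [8 9 8 8] depth centre [0.5314 0.1457 0.1517] slope deg [ 6.  -9.3]
scene centroid [371.11 203.91] area 55 [8 9 9 7] depth centre [0.5309 0.1449 0.1541] slope deg [-1.5  5.1]
disc [0.5309 0.1451 0.154 ] res px [0.11 0.01 0.1  0.  ]
```

move_arm(series=[0, 0, 0, 0, 0, 0.015, 1, 0, 0, 0, 0, 0, 0.015, -1, 0, 0, 0, 0, 0, 0.015, -1, 0, 0, 0, 0, 0, 0.015, -1, 0, 0, 0, 0, 0, 0.015, -1, 0, 0, 0, 0, 0, 0.015, -1, 0, 0, 0, 0, 0, 0.015, -1])

```text
time: 16.23
tcp_pos: [0.5302, 0.1477, 0.1337]
tcp_rot: [0.913, -0.056, 0.026, -0.404]
contact_force: [1.1, -0.3, -1.0]
opening: 0.0627
```

move_arm(series=[0, 0, 0, -0.02, -0.15, 0.15, -1, 0, 0, 0, -0.05, -0.4, 0.4, -1, 0, 0, 0, -0.1, -0.75, 0.75, -1, 0, 0, 0, -0.1, -0.75, 0.9, -1, 0, 0, 0, -0.1, -0.75, 1, 0, 0, 0, 0, -0.1, -0.75, 1, 1])

```text
time: 16.73
tcp_pos: [0.5218, 0.072, 0.2363]
tcp_rot: [0.913, -0.056, 0.028, -0.403]
contact_force: [0.8, -0.2, -0.4]
opening: 0.0798
```

```bash
python3 st.py
python3 - <<'E'
from plan import *
go([.531,.1445,.22],0,back=0)
for n in('scene','top'):
    im,d=grab(n,n+'8'); P=cloud(n,d)
    for y in (.1442,.2501,.356):
        u,v=np.round(proj(n,[.5332-(y-.25)*-.0192,y,.152])).astype(int); print(n,y,'disc z',np.round(np.median(P[v-2:v+3,u-2:u+3,2]),4),end=' ')
        Q=P.reshape(-1,3); cx=.5332+(y-.25)*.0192; rr=np.hypot(Q[:,0]-cx,Q[:,1]-y); m=(rr>.021)&(rr<.029)&(abs(Q[:,2]-.126)<.015); q=Q[m]
        A=np.c_[q[:,:2]-[cx,y],np.ones(m.sum())]; k=np.linalg.lstsq(A,q[:,2],rcond=None)[0]; print('flange z',np.round(np.median(q[:,2]),4),'slope',np.round(np.degrees(k[:2]),1),m.sum())
E
```

```text
16.73 p [0.5218 0.072  0.2363] q [-0.503  0.066  1.891  0.76   1.567 -0.539] open 0.0798 F [ 0.8 -0.2 -0.4]
[[0.992, -0.079, 0.096], [-0.124, -0.668, 0.733], [0.006, -0.74, -0.673]]
turn [-0.788  0.105 -0.004] shift [ 0.092  0.725 -0.163] tgt [0.531  0.1445 0.22  ]
scene 0.1442 disc z 0.154 flange z 0.1278 slope [0.5 1.1] 154
scene 0.2501 disc z 0.1536 flange z 0.1274 slope [-0.3 -0.2] 152
scene 0.356 disc z 0.1536 flange z 0.1272 slope [-1.1 -0.1] 143
top 0.1442 disc z 0.1526 flange z 0.1258 slope [1.5 1.3] 186
top 0.2501 disc z 0.1525 flange z 0.125 slope [0.2 0.3] 183
top 0.356 disc z 0.1511 flange z 0.125 slope [0.5 0.7] 176
```

move_arm(series=[-0.12, 0.016, 0, 0.03, 0.2, 0, 1, -0.24, 0.032, 0, 0.05, 0.4, 0, 1, -0.36, 0.048, 0, 0.07, 0.6, 0, 1, -0.48, 0.064, 0, 0.092, 0.72, 0, 1, -0.6, 0.08, 0, 0.092, 0.725, 0, 1, -0.72, 0.096, -0.004, 0.092, 0.725, -0.1, 1, -0.788, 0.105, -0.004, 0.092, 0.725, -0.2, 1, -0.788, 0.105, -0.004, 0.092, 0.725, -0.3, 1])

```text
time: 17.5
tcp_pos: [0.5284, 0.1492, 0.2022]
tcp_rot: [0.998, -0.06, -0.003, 0.001]
contact_force: [-0.4, 0.6, -0.2]
opening: 0.0202
```

move_arm(series=[0, 0, 0, 0, 0, 0, 1, 0, 0, 0, 0, 0, 0, 1])

```text
time: 17.67
tcp_pos: [0.5279, 0.1456, 0.2016]
tcp_rot: [0.998, -0.063, -0.004, -0.001]
contact_force: [0.8, 0.4, -0.5]
opening: 0.0069
```

```bash
python3 st.py
python3 - <<'E'
from plan import *
go([.5312,.1442,.155],0,back=0)
E
```

```text
17.67 p [0.5279 0.1456 0.2016] q [0.122 0.058 1.746 0.004 1.345 0.248] open 0.0069 F [ 0.8  0.4 -0.5]
[[0.992, -0.127, -0.009], [-0.127, -0.992, 0.003], [-0.009, -0.002, -1.0]]
turn [-0.003 -0.008  0.001] shift [ 0.033 -0.014 -0.466] tgt [0.5312 0.1442 0.155 ]
```

move_arm(series=[0, -0.008, 0, 0.033, -0.014, -0.2, 1, 0, -0.008, 0, 0.033, -0.014, -0.4, 1, 0, -0.008, 0, 0.033, -0.014, -0.44, 1, 0, -0.008, 0, 0.033, -0.014, -0.46, 1, 0, -0.008, 0, 0.033, -0.014, -0.46, 1])

```text
time: 18.08
tcp_pos: [0.5329, 0.143, 0.1584]
tcp_rot: [0.998, -0.065, 0.002, -0.001]
contact_force: [0.1, 0.5, 0.5]
opening: 0.0004
```

```bash
python3 st.py
```

```text
18.08 p [0.5329 0.143  0.1584] q [0.118 0.098 1.788 0.002 1.251 0.247] open 0.0004 F [0.1 0.5 0.5]
[[0.992, -0.13, 0.004], [-0.13, -0.992, 0.002], [0.004, -0.003, -1.0]]
```

move_arm(series=[0, 0, 0, -0.01, 0.01, -0.03, 1, 0, 0, 0, -0.01, 0.01, -0.06, 1, 0, 0, 0, -0.01, 0.01, -0.07, 1, 0, 0, 0, -0.01, 0.01, -0.07, 1])

```text
time: 18.42
tcp_pos: [0.5328, 0.1452, 0.1525]
tcp_rot: [0.998, -0.064, 0.003, -0.001]
contact_force: [0.2, 1.3, 1.5]
opening: 0.0005
```

```bash
python3 st.py
```

```text
18.42 p [0.5328 0.1452 0.1525] q [1.220e-01 1.030e-01 1.795e+00 1.000e-03 1.237e+00 2.500e-01] open 0.0005 F [0.2 1.3 1.5]
[[0.992, -0.128, 0.007], [-0.128, -0.992, 0.002], [0.007, -0.003, -1.0]]
```

move_arm(series=[0, 0, 0, -0.01, -0.01, -0.01, 1, 0, 0, 0, -0.01, -0.01, -0.02, 1, 0, 0, 0, -0.01, -0.01, -0.02, 1])

```text
time: 18.67
tcp_pos: [0.5329, 0.1451, 0.1524]
tcp_rot: [0.998, -0.064, 0.005, -0.002]
contact_force: [-0.6, 3.1, 11.4]
opening: 0.0002
```

move_arm(series=[0, 0, 0, 0, 0, -0.01, 1, 0, 0, 0, 0, 0, -0.01, 1])

```text
time: 18.83
tcp_pos: [0.5329, 0.1451, 0.1523]
tcp_rot: [0.998, -0.064, 0.005, -0.002]
contact_force: [-4.1, 1.4, 17.8]
opening: 0.0005
```

```bash
python3 st.py
```

```text
18.83 p [0.5329 0.1451 0.1523] q [0.121 0.1   1.798 0.003 1.234 0.248] open 0.0005 F [-4.1  1.4 17.8]
[[0.992, -0.127, 0.01], [-0.127, -0.992, 0.004], [0.009, -0.005, -1.0]]
```

move_arm(series=[0, 0, 0, 0, 0, -0.01, 1, 0, 0, 0, 0, 0, -0.015, 1, 0, 0, 0, 0, 0, -0.015, 1])

```text
time: 19.08
tcp_pos: [0.5329, 0.1451, 0.1522]
tcp_rot: [0.998, -0.064, 0.005, -0.002]
contact_force: [-8.9, 0.3, 25.5]
opening: 0.0003
```

move_arm(series=[0, 0, 0, 0, 0, 0.1, 1, 0, 0, 0, 0, 0, 0.4, 1, 0, 0, 0, 0, 0, 0.8, 1, 0, 0, 0, 0, -0.3, 1, 1, 0, 0, 0, 0, -0.6, 1, 1, 0, 0, 0, 0, -1, 1, 1, 0, 0, 0, 0, -1, 1, 1])

```text
time: 19.67
tcp_pos: [0.5312, 0.0384, 0.2476]
tcp_rot: [0.998, -0.066, 0.003, 0.001]
contact_force: [0.2, -0.2, 0.1]
opening: 0.0004
```

move_arm(series=[0, 0, 0, -0.2, -0.4, 0, 1, 0, 0, 0, -0.6, -0.8, 0, 1, 0, 0, 0, -1, -1, 0, 1, 0, 0, 0, -1, -1, 0, 1, 0, 0, 0, -1, -1, 0, 1])

```text
time: 20.08
tcp_pos: [0.4282, -0.0575, 0.2465]
tcp_rot: [0.998, -0.065, 0.001, -0.001]
contact_force: [-0.0, -0.4, 1.0]
opening: 0.0003
```

```bash
python3 st.py
python3 - <<'E'
from plan import *
from scipy.optimize import least_squares
for n in('scene','top'):
    im,d=grab(n,n+'9'); P=cloud(n,d)
    for y in (.1442,.2501,.356):
        cx=.5332+(y-.25)*.0192
        u,v=np.round(proj(n,[cx,y,.152])).astype(int); print(n,y,'disc z',np.round(np.median(P[v-2:v+3,u-2:u+3,2]),4),end=' ')
        Q=P.reshape(-1,3); rr=np.hypot(Q[:,0]-cx,Q[:,1]-y); m=(rr>.021)&(rr<.029)&(abs(Q[:,2]-.126)<.015); q=Q[m]
        A=np.c_[q[:,:2]-[cx,y],np.ones(m.sum())]; k=np.linalg.lstsq(A,q[:,2],rcond=None)[0]; print('flange z',np.round(np.median(q[:,2]),4),'slope',np.round(np.degrees(k[:2]),1),m.sum())
a=cv2.resize(cv2.imread('pics/scene9.png')[120:310,90:490],None,fx=2,fy=2,interpolation=cv2.INTER_CUBIC)
b=cv2.resize(cv2.imread('pics/scene9.png')[185:245,340:490],None,fx=4,fy=4,interpolation=cv2.INTER_CUBIC)[:200]; b=cv2.copyMakeBorder(b,0,0,0,800-b.shape[1],cv2.BORDER_CONSTANT)
cv2.imwrite('pics/f9.png',cv2.convertScaleAbs(np.vstack([a,b]),alpha=1.6))
E
```

```text
20.08 p [ 0.4282 -0.0575  0.2465] q [-0.318 -0.28   1.971  0.002  1.448 -0.187] open 0.0003 F [-0.  -0.4  1. ]
[[0.991, -0.131, 0.003], [-0.131, -0.991, 0.001], [0.003, -0.002, -1.0]]
scene 0.1442 disc z 0.1544 flange z 0.1275 slope [-0.9  0.6] 162
scene 0.2501 disc z 0.1541 flange z 0.1274 slope [-0.4  0.5] 148
scene 0.356 disc z 0.1542 flange z 0.1272 slope [-1.1 -0. ] 148
top 0.1442 disc z 0.1519 flange z 0.1259 slope [-0.1  0.1] 185
top 0.2501 disc z 0.1523 flange z 0.1256 slope [-0.2  0.2] 181
top 0.356 disc z 0.151 flange z 0.1253 slope [-0.1 -0.2] 175
```

View pics/f9.png

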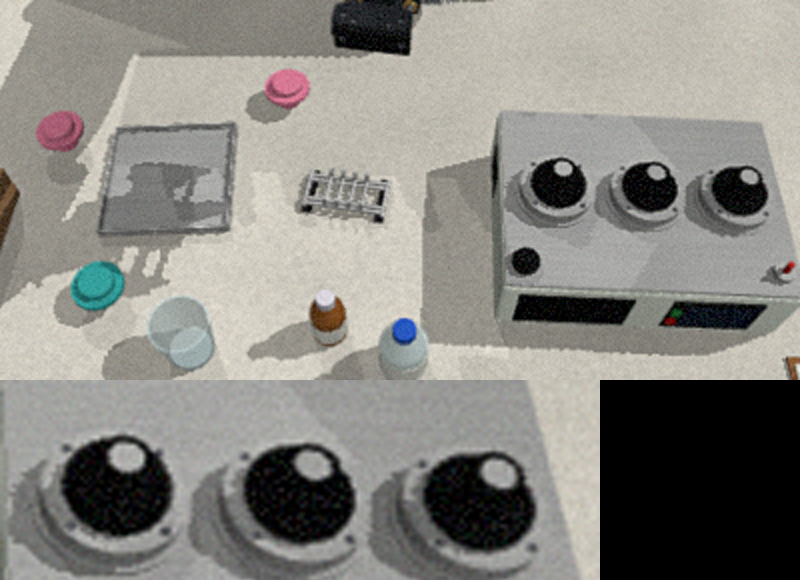

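All three ports now look alike, and the new cover sits level with the fixed ones. The bottles and the beaker are where they were, so I'm handing in the job.

```bash
python3 -c "
from h import *
print(order.close_job())"
```

```text
the job is handed in; nothing more can be done
None
```

The cover is on the open port, knob up and pressed home, and I handed the job in after about 20 s of the 58 s allowed. I gripped it by the flange in the tray and turned it on edge into the rack's middle gap. From there I regripped it by the knob, turned it upright and inserted it past the catch. Finally I pressed it from above with closed fingers.

**Last checks:**
- **Seated:** under a 25 N push the fingertips stopped at 152 mm above the bench, which is the home height, with no further movement.
- **Flat:** in both cameras the knob disc and flange heights match the two fixed covers to within about 1 mm, the flange being 0.1–0.6 mm higher. Its slope was at most 0.2° in the top view and 0.9° in the noisier scene view, where the fixed covers read up to 1.1°.
- **Surroundings:** the last picture shows the bottles and beaker still standing where they were. The arm is clear of everything.

**Corrected on the way:**
- **Rack:** the cover leaned about 8° in the rack towards its knob.
- **Port:** it still leaned about 4° over the port, which I corrected before inserting it.
- **Before the final press:** it sat up to 0.8 mm high and sloped 1–2°; the press levelled it.

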